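# Clear a batten offcut into the bench-top pedal bin

## Robot

A 7-joint arm with a two-finger parallel gripper is mounted at the origin on the work surface; the furniture and walls round the work are solid. World frame = base frame: x ahead of the robot, y to its left, z up, the work surface at z = 0. Lengths are in m, angles in rad, forces in N, time in s.
With the tool pointing down it reaches from about 0.425 to 1.025 m from the base axis. Payload 3.6 kg.
Tool frame: the origin (TCP) lies at the very end of the fingers, on their centre line; the grasp point (between the pads) lies r.hold_point_z behind it (r.hold_point_z is the distance from the TCP to the grasp point, in m); z points along the fingers, y is the line along which they close (so a half turn about z gives the same grasp; the last joint's range is limited). The gripper opens to 85 mm and grips with 20 to 120 N. Pads are 22 mm wide; open, the fingers measure 114 mm over their backs; the gripper's body (76 mm by 85 mm) begins 54 mm behind the grasp point. The pads swing forward as they close: fully open they stand 13 mm farther back than shut.
Start: joints at [1.238, 0.591, 0.048, 1.609, -0.033, 0.943, -0.034], TCP at [0.171, -0.704, 0.21] pointing down, gripper open.
Joint ranges: [-2.69, 2.69], [-0.47, 2.24], [-1.27, 1.36], [0.19, 2.51], [-1.53, 4.68], [0.08, 2.07], [-3.09, 3.09]. Speed limits (rad/s): [2.57, 2.57, 3.14, 3.14, 3.14, 3.14, 3.14].

## Interface

Orientations are given as [roll, pitch, yaw] about the fixed x, y, z axes, in that order (R = Rz(yaw) Ry(pitch) Rx(roll)).
In Python, from station import monitor, cams, r gives the robot as it stands.
- The arm moves only by the shell command python3 -m handwheel 'ROWS'. ROWS is a JSON object of lists of equal length, an entry for each row: "gripper": the finger opening in mm, from 0 to 85.4; "translation": the shift along the tool's x, y, z in units of 40 mm (1.0 is 40 mm), a list of three; "delta_rot": the turn, a rotation vector about the tool's x, y, z in units of 6 degrees (1.0 is 6 degrees), a list of three. A call has 1 to 12 rows; each row shifts and turns the commanded pose from where the row before left it, along the tool's axes as they then stand; what a row does not reach is not made up. A row lasts 1/10 s, in which the tool goes at most 50 mm and 8.59 degrees, less where a joint would pass 70% of its speed; a pose out of reach is approached as far as the arm can. A call is refused whole if a number of a shift passes 1 or a number of a turn 1, either way. A call with a gripper value outside its range is refused whole. The fingers move at their own pace and stop on an object; the grip force is fixed at half the most. Time passes only in rows, so rows that do not move let the fingers close. It gives the time, the measured TCP pose, the force, the opening and the grip force at its end, in the units of the state.
- monitor.get_obs(): the state, without advancing time (a new reading comes with each control period).
- cams.grab_frame(name): name is "scene" or "side" or "wrist"; returns a dict with "pixels" (420x560x3 uint8, blue, green, red), "camera_matrix" (3x3 intrinsics, pixels), "rvec" (rotation vector, rad) and "tvec" (3), from world to camera coordinates, as OpenCV has them. Camera axes: x right, y down, z forward; pixel columns grow to the right and rows downward; lengths in m; the calibration is good to about 2 mm. A picture is of the moment at which its call begins. There is no depth.
- r.job_done(): hands the job in; it is judged then, once.
The state is a dict: "clock": time; "qpos": joint angles; "joint_velocities": joint speeds; "effort": joint torques, N m; "ee_pos": TCP position; "eef_rot": TCP orientation; "ft_force": force on the tool from outside, world axes, zero at the start; "moment": the same for the moment, N m; "finger_gap": opening from 0.0 (shut) to 1.0 (fully open); "grasp_force": force on a finger pad.
Only numpy, scipy, OpenCV 4.12 (cv2) and the standard library are available. Lean on these libraries where they do the work, as an engineer would, in place of code of your own. Each camera call takes 0.05 s, during which the arm holds its last target. There are 200 camera calls.

## Task

Press the pedal of the plywood bin right down so that its lid swings up and stays open, and put the long square-section batten offcut into the bin. Then ease the pedal slowly all the way back up, so that the lid comes down shut without slamming. Work the lid by the pedal only, never touching the lid itself, and leave the other two offcuts and the roll of tape where they lie.

Things in the scene. Friction and masses are not known exactly. Their poses are not given: they have to be found in the camera images.
- bin_mouth (a point): Centre of the plywood bin's mouth, level with its rim, 198 mm above the table. Bin fixed to the table; inside 174 mm (x) by 204 mm (y), walls 8 mm, floor 100 mm below the rim, hopper outside 190 x 220 mm. Axes: z up, x from the front (pedal side) to the back (hinge side).
- hopper_lip (a point): Middle of the hopper's lower front edge, 90 mm above the table, x = -95 mm from the mouth's centre; axes as the mouth's. It overhangs a plinth set back 45 mm; the pedal comes out of that recess. A gripper pointing straight down on the pedal strikes hopper or lid: tilt it 25 to 45 degrees, fingers pointing down and in toward the bin, body leaning away.
- pedal_tread (a point): Centre of the pedal's tread, a steel plate 34 mm (along the lever) x 46 mm (bin's y) x 10 mm, ribs 2 mm proud on top; can be gripped across the 46 mm. 85 mm above the table when up, 39 mm when fully down. Axes: the bin's when up, turning with the pedal. The plate slopes 10 degrees, outer end higher when up, lower when down.
- pedal_pivot (a point): Point on the pedal's level turning axis (along the bin's y), hidden in the plinth, 62 mm above the table, x = +20 mm from the mouth's centre; the tread's centre moves on a circle of radius 130 mm about it. Pressing takes about 10 N at the tread. Axes as the mouth's.
- bin_pedal (a joint): Pedal angle, rad: 0 = up, lid shut; 0.36 = fully down, lid fully open. The linked lid turns 5.2 times as far. Fully down, the lid leans back and stays open by itself; once the pedal is back below about 0.21 the lid's weight pulls it shut and it slams unless the pedal is held. Slow: tread under 65 mm/s in the last part of the lid's fall.
- bin_lid: Plywood lid, 204 x 226 x 9 mm, with two low battens on top. Origin on the hinge at the back of the rim. Its z axis is vertical when the lid is shut and leans 107 degrees back when it is fully open; open, the lid stands up about 200 mm above the rim at the back.
- batten_center (a point): Centre (half-way up) of the batten offcut to be thrown away: a light wooden stick of square section, 32 x 32 mm and 130 mm long, lying on the table; its length is the y axis. The longest and narrowest of the three loose offcuts. About 0.09 kg.
- flat_offcut: Another offcut, to be left alone: light block 45 x 90 x 35 mm high, long side along y; origin at the centre of its underside.
- dark_block: A third offcut, to be left alone: dark square block 60 x 60 x 45 mm high; origin at the centre of its underside.
- tape_roll: Roll of masking tape lying flat, 100 mm across, 25 mm high, to be left alone; origin at the centre of its underside.

How it is judged:
By the outcome, as a careful person would: the job done as asked, in the order asked, and still so for the second after the job is handed in, with the robot touching nothing.
It also fails if it takes over 69 s, if anything falls off the work surface, if the arm or the gripper's body presses on something with over 40 N, if the wrist force passes 120 N, or if a joint passes its speed limit or range.

## Working session

There is one attempt and no reset: what is moved stays moved. The work goes in short steps, Python scripts to look and compute and a shell command to move; the robot and the scene stay as the last step left them, time stands still between calls to the robot, and variables do not carry over. Pictures are saved under pics/ and viewed, at most 10 in all, crops included, and the job is handed in when it is done.

```bash
ls; mkdir -p pics
python3 - <<'E'
from station import monitor, cams, r
import cv2,numpy as np,pickle
o=monitor.get_obs();print(o, r.hold_point_z)
F={}
for n in("scene","side"):
    f=cams.grab_frame(n);F[n]=f;print(n,f["camera_matrix"].tolist(),f["rvec"],f["tvec"])
    cv2.imwrite(f"pics/{n}0.png",f["pixels"])
pickle.dump(F,open("f0.pkl","wb"))
E
```

```text
pics
{'clock': 0.0, 'qpos': array([ 1.23848295,  0.5921278 ,  0.0482724 ,  1.60982952, -0.03326978,
        0.94268827, -0.03366363]), 'joint_velocities': array([ 1.19610552e-03, -7.11821853e-04, -2.69321568e-05, -2.19059736e-03,
        9.09968538e-04, -7.05994854e-04,  7.27700732e-05]), 'effort': array([ 9.41380563e-05, -5.48686266e+01,  1.54658452e+00, -1.98120439e+01,
        9.34848940e-03,  8.70375166e-03, -9.37993320e-06]), 'ee_pos': array([ 0.17130531, -0.70357179,  0.20923134]), 'eef_rot': array([-3.1393475e+00,  1.3643439e-04,  2.3897082e-01]), 'ft_force': array([-0.55476553, -0.31834771,  0.71836313]), 'moment': array([-0.02570711,  0.01857551, -0.0045234 ]), 'grasp_force': 0.0, 'finger_gap': 0.9947092961779384} 0.0187
scene [[402.73193349999065, 0.0, 276.71003993959533], [0.0, 402.73193349999065, 204.99981633081688], [0.0, 0.0, 1.0]] [ 0.77232594  2.82809715 -0.73777061] [ 0.52889858 -0.18030228  1.32910859]
side [[417.5275137540865, 0.0, 273.36755347854074], [0.0, 417.5275137540865, 208.40174123586743], [0.0, 0.0, 1.0]] [ 2.0191259  -0.25559676  0.12521177] [-0.57175788  0.20327888  1.22507836]
```

View pics/scene0.png

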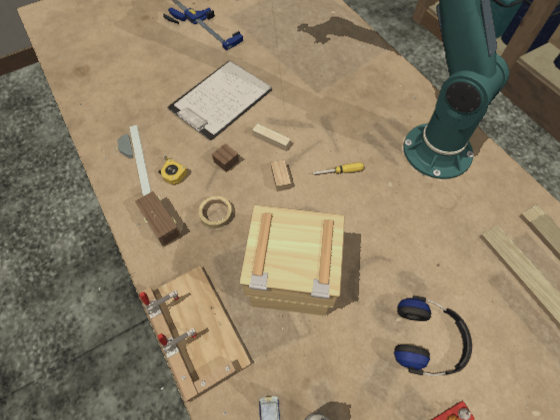

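View pics/side0.png

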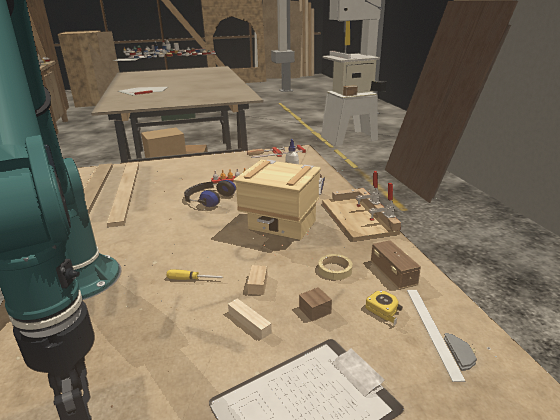

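The scene view shows the bin lid at about (293,250) with the hinges at its lower edge. The batten is at (272,136), the flat offcut at (281,175), the dark block at (226,157) and the tape at (215,212). In the side view the pedal is at (268,223) and the batten at (248,317). Next I'll zoom in for the corners.

```bash
cat > h.py <<'E'
import cv2,numpy as np,pickle
from scipy.spatial.transform import Rotation as Ro
def ray(f,u,v):
    R=cv2.Rodrigues(f["rvec"])[0];c=-R.T@np.ravel(f["tvec"])
    d=R.T@np.linalg.inv(f["camera_matrix"])@[u,v,1];return c,d/np.linalg.norm(d)
def onz(f,u,v,z):
    c,d=ray(f,u,v);return c+d*(z-c[2])/d[2]
def tri(f,p,g,q):
    A=np.zeros((3,3));b=np.zeros(3)
    for h,(u,v) in((f,p),(g,q)):
        c,d=ray(h,u,v);P=np.eye(3)-np.outer(d,d);A+=P;b+=P@c
    return np.linalg.solve(A,b)
def proj(f,X):
    return cv2.projectPoints(np.float64(X).reshape(-1,3),f["rvec"],f["tvec"],f["camera_matrix"],None)[0][:,0]
E
python3 - <<'E'
from h import *
F=pickle.load(open("f0.pkl","rb"))
a=cv2.resize(F["scene"]["pixels"][115:315,190:360],None,fx=2.9,fy=2.9,interpolation=cv2.INTER_CUBIC)[:580,:395]
a=cv2.resize(F["scene"]["pixels"][115:315,220:353],(399,600),interpolation=cv2.INTER_CUBIC)
b=cv2.resize(F["side"]["pixels"][150:350,210:343],(399,600),interpolation=cv2.INTER_CUBIC)
cv2.imwrite("pics/z0.png",np.hstack([a,b]))
s=F["scene"]
for p in((254,207),(344,212),(341,297),(242,287)):print(onz(s,*p,.207))
for p in((272,136),(281,175)):print(onz(s,*p,.032))
E
```

```text
[ 0.66549967 -0.01608789  0.207     ]
[0.4822719  0.10931993 0.207     ]
[0.60966963 0.27998812 0.207     ]
[0.78678762 0.14900728 0.207     ]
[ 0.44918439 -0.3095511   0.032     ]
[ 0.50186958 -0.16243144  0.032     ]
```

View pics/z0.png

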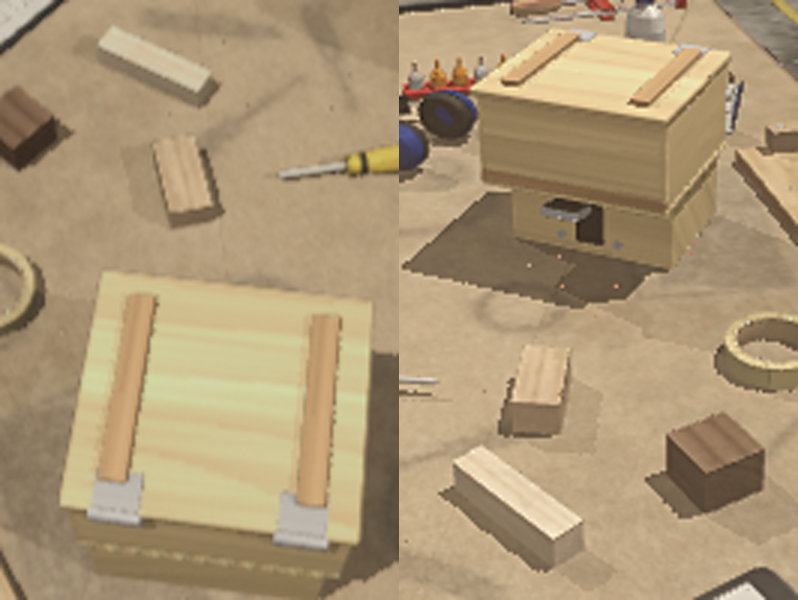

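Run:
```python
from h import *
np.set_printoptions(precision=4,suppress=True)
F=pickle.load(open("f0.pkl","rb"));s,d=F["scene"],F["side"]
S=lambda x,y:(x/3+220-.33,y/3+115-.33)
D=lambda x,y:((x-399)/3+210-.33,y/3+150-.33)
sc=[(104,272),(372,302),(358,543),(62,506)];dc=[(667,121),(475,95),(553,30),(730,52)]
# front pts: scene left front is which in side? try both by residual
L=[]
for a,b in zip(sc,dc):
    X=tri(s,S(*a),d,D(*b));L.append(X);print(X,onz(s,*S(*a),.207),onz(d,*D(*b),.207),proj(s,X)[0]-S(*a))
L=np.array(L)
for nm,fs in(("tri",L),("scene",np.array([onz(s,*S(*a),.207) for a in sc])),("side",np.array([onz(d,*D(*a),.207) for a in dc]))):
    m=fs.mean(0);x=(fs[2]+fs[3]-fs[0]-fs[1]);y=(fs[1]+fs[2]-fs[0]-fs[3])
    print(nm,m,np.linalg.norm(x)/2,np.linalg.norm(y)/2,np.arctan2(x[1],x[0]),np.arctan2(y[1],y[0])-np.pi/2)
sb=[(110,27),(98,45),(200,94),(213,75)];db=[(583,520),(553,540),(453,464),(480,447)]
for nm,P in(("s",[onz(s,*S(*a),.032) for a in sb]),("d",[onz(d,*D(*a),.032) for a in db])):
    P=np.array(P);print(nm,P[:,:2].tolist(),P.mean(0));
    a=P[2]+P[3]-P[0]-P[1];w=P[1]+P[2]-P[0]-P[3];print(np.linalg.norm(a)/2,np.linalg.norm(w)/2,np.arctan2(a[1],a[0]))
print("tread",onz(d,*D(567,209),.089))
for n,p,z in(("flat",(185,172),.035),("dark",(25,118),.045)):print(n,onz(s,*S(*p),z))
```

```text
[ 0.6646 -0.0211  0.2058] [ 0.6625 -0.0198  0.207 ] [ 0.6661 -0.0247  0.207 ] [-0.9655  0.2125]
[0.4905 0.114  0.2017] [0.4883 0.1165 0.207 ] [0.4925 0.0972 0.207 ] [-1.6391  0.6464]
[0.6127 0.2747 0.2052] [0.6117 0.2753 0.207 ] [0.613  0.2686 0.207 ] [-0.6316  0.2031]
[0.7876 0.139  0.2067] [0.786  0.1396 0.207 ] [0.7889 0.1378 0.207 ] [-0.7299  0.1342]
tri [0.6389 0.1266 0.2048] 0.20186854983295777 0.22085150595596828 0.9182216936961172 0.9108010281288461
scene [0.6371 0.1279 0.207 ] 0.2014243905816274 0.22104188285066584 0.9107411019081608 0.9081737711606959
side [0.6401 0.1197 0.207 ] 0.2065952681254887 0.21565815211553493 0.9411031553016774 0.9449509373897609
s [[0.4681290944778319, -0.38199957393955825], [0.49201878757651846, -0.36633364388246853], [0.42981630179471575, -0.250095723429344], [0.40434985191450273, -0.26492702454975964]] [ 0.4486 -0.3158  0.032 ]
0.1325756116477991 0.029009093226296197 2.0659099268990415
d [[0.4941066419670609, -0.3694013795833996], [0.46655761790562544, -0.38510851654731126], [0.40425527686063684, -0.27474795214263825], [0.42976268115116534, -0.2585825538658487]] [ 0.4487 -0.322   0.032 ]
0.12743587445248405 0.030946902478829846 2.090821609855984
tread [0.5746 0.0389 0.089 ]
flat [ 0.4963 -0.1698  0.035 ]
dark [ 0.61   -0.3097  0.045 ]
```

```bash
cat >> h.py <<'E'
np.set_printoptions(precision=4,suppress=True)
YAW=0.915; bx=np.array([np.cos(YAW),np.sin(YAW),0]);by=np.array([-bx[1],bx[0],0]);ez=np.array([0,0,1.])
M=np.array([0.641,0.130,0.198])
def tilt(t):  # tool rotation, degrees of tilt, closing line along bin y
    return Ro.from_euler('z',YAW)*Ro.from_euler('x',np.pi)*Ro.from_euler('y',np.radians(t))
def down(yaw): return Ro.from_euler('z',yaw)*Ro.from_euler('x',np.pi)
def pedal(q,t,past=.015,out=.006,dy=0):
    a=np.radians(10.19)-q  # lever angle above level
    p=M+.020*bx+dy*by; p[2]=.062
    p=p+(.130+out)*(-np.cos(a)*bx+np.sin(a)*ez)
    R=tilt(t);return p+past*R.as_matrix()[:,2],R
def to(P,R):
    from station import monitor
    o=monitor.get_obs();p=o["ee_pos"];C=Ro.from_euler('xyz',o["eef_rot"])
    rv=(C.inv()*R).as_rotvec(degrees=True)/6;d=(P-p)/.04
    print("t",o["clock"],"at",p,"rv",rv,"d0",C.inv().apply(d),"d1",R.inv().apply(d),"F",o["ft_force"],"gap",o["finger_gap"])
E
python3 -c "
from h import *
to(pedal(0,0)[0],down(YAW))
P,R=pedal(0,40);print(P,P-.11*R.as_matrix()[:,2])
to(P-.11*R.as_matrix()[:,2],down(YAW))"
```

```text
t 0.1 at [ 0.1713 -0.7037  0.2093] rv [-0.0198 -0.0054 -6.4568] d0 [ 14.1211 -15.683    3.4869] d1 [20.8328 -3.4015  3.4561] F [-0.0312 -0.1361 -0.1996] gap 0.9985568379330368
[0.5775 0.0474 0.0746] [ 0.5343 -0.0086  0.1588]
t 0.1 at [ 0.1713 -0.7037  0.2093] rv [-0.0198 -0.0054 -6.4568] d0 [ 12.93   -14.7323   1.2908] d1 [19.3062 -3.4015  1.2617] F [-0.0312 -0.1361 -0.1996] gap 0.9985568379330368
```

```bash
python3 -m handwheel '{"gripper":[85,85,85,85,85,85,85],"translation":[[0,0,0],[0,0,0],[0,0,0],[0,0,0],[0,0,0],[0,0,0],[0,0,0]],"delta_rot":[[0,0,-0.92],[0,0,-0.92],[0,0,-0.92],[0,0,-0.92],[0,0,-0.92],[0,0,-0.92],[0,0,-0.92]]}'
python3 -m handwheel '{"gripper":[85,85,85,85,85,85,85,85,85,85],"translation":[[0.9,-0.17,0],[0.9,-0.17,0],[0.9,-0.17,0],[0.9,-0.17,0],[0.9,-0.17,0],[0.9,-0.17,0],[0.9,-0.17,0],[0.9,-0.17,0],[0.9,-0.17,0],[0.9,-0.17,0]],"delta_rot":[[0,0,0],[0,0,0],[0,0,0],[0,0,0],[0,0,0],[0,0,0],[0,0,0],[0,0,0],[0,0,0],[0,0,0]]}'
python3 -c "
from h import *
P,R=pedal(0,40);to(P-.11*R.as_matrix()[:,2],R)
to(P-.11*R.as_matrix()[:,2],down(YAW))"
```

```text
clock: 0.8
ee_pos: [0.1713, -0.7039, 0.2097]
eef_rot: [-3.14, -0.001, 0.917]
ft_force: [-0.3, 0.2, -0.2]
finger_gap: 0.998
grasp_force: 0.0
clock: 1.8
ee_pos: [0.3379, -0.3764, 0.2102]
eef_rot: [-3.141, -0.0, 0.913]
ft_force: [0.3, 0.0, -0.2]
finger_gap: 0.996
grasp_force: 0.0
t 1.8 at [ 0.3379 -0.3764  0.2102] rv [ 0.0017  6.6662 -0.0194] d0 [10.2767 -1.7335  1.2854] d1 [ 7.0497 -1.7143  7.5915] F [ 0.3497  0.0342 -0.2269] gap 0.9961878308238775
t 1.8 at [ 0.3379 -0.3764  0.2102] rv [-0.0049 -0.0005 -0.0184] d0 [10.2767 -1.7335  1.2854] d1 [10.2801 -1.7143  1.284 ] F [ 0.3497  0.0342 -0.2269] gap 0.9961878308238775
```

```bash
python3 -m handwheel '{"gripper":[85,85,85,85,85,85,85,85,85],"translation":[[0.9,-0.19,0],[0.9,-0.19,0],[0.9,-0.19,0],[0.9,-0.19,0],[0.9,-0.19,0],[0.9,-0.19,0],[0.9,-0.19,0],[0.9,-0.19,0],[0.9,-0.19,0]],"delta_rot":[[0,0,0],[0,0,0],[0,0,0],[0,0,0],[0,0,0],[0,0,0],[0,0,0],[0,0,0],[0,0,0]]}'
python3 -m handwheel '{"gripper":[85,85,85,85,85,85,85,85],"translation":[[0,0,0],[0,0,0],[0,0,0],[0,0,0],[0,0,0],[0,0,0],[0,0,0],[0,0,0]],"delta_rot":[[0,0.95,0],[0,0.95,0],[0,0.95,0],[0,0.95,0],[0,0.95,0],[0,0.95,0],[0,0.95,0],[0,0,0]]}'
python3 -c "
from h import *
from station import cams
P,R=pedal(0,40);to(P-.11*R.as_matrix()[:,2],R)
f=cams.grab_frame('wrist');pickle.dump(f,open('w1.pkl','wb'));cv2.imwrite('pics/w1.png',f['pixels'])
T=pedal(0,0,0,0)[0];print(proj(f,T),[proj(f,T+a*.017*bx+b*.023*by+(.006-a*.003)*ez).round() for a in(-1,1) for b in(-1,1)])"
```

```text
clock: 2.7
ee_pos: [0.4817, -0.0784, 0.2102]
eef_rot: [-3.141, 0.0, 0.913]
ft_force: [0.8, -0.3, 0.8]
finger_gap: 0.997
grasp_force: 0.0
clock: 3.5
ee_pos: [0.4792, -0.0835, 0.208]
eef_rot: [-3.133, -0.698, 0.898]
ft_force: [-0.7, -1.1, 0.3]
finger_gap: 0.997
grasp_force: 0.0
t 3.5 at [ 0.4792 -0.0835  0.208 ] rv [ 0.0215 -0.0012 -0.1259] d0 [ 0.9906 -0.0672  2.4359] d1 [ 0.9917 -0.0487  2.4359] F [-0.709  -1.0575  0.271 ] gap 0.9965834845065832
[[273.6809 143.9518]] [array([[295., 152.]]), array([[252., 153.]]), array([[294., 130.]]), array([[253., 130.]])]
```

View pics/w1.png

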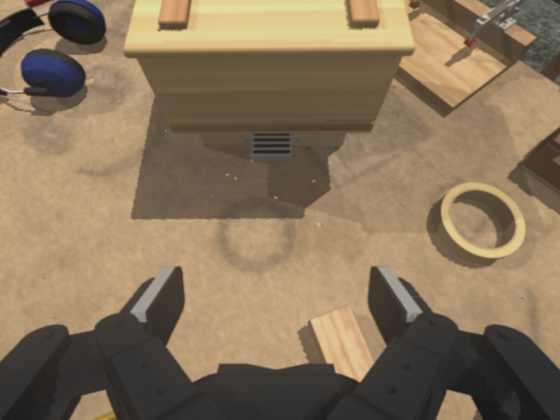

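The wrist view shows the tread at about x 250–292, y 133–159, slightly left of and nearer than predicted. I'll check it numerically against the lid and lip edges.

```bash
python3 -c "
from h import *
f=pickle.load(open('w1.pkl','rb'));g=f['pixels'].max(2).astype(int)
print('col',g[120:170,272]);print('row',g[150,240:305]);print('rowlow',g[156,240:305])
for n,z in(('lidtop',.207),('lidbot',.198)):
  print(n,[onz(f,u,v,z) for u,v in(((129,51),(413,51)) if z>.2 else ((134,56),(408,57)))])
print('lip',onz(f,172,128.5,.09),onz(f,373,127,.09))
L=M-.095*bx;L[2]=.09
print('pred lip',proj(f,[L+.11*by,L-.11*by]), 'lid',proj(f,[M-.109*bx+.113*by+.009*ez,M-.109*bx-.113*by+.009*ez]))
"
```

```text
col [98 95 92 95 93 86 83 83 81 78 78 89 94 74 50 56 81 82 59 42 43 64 86 78
 55 41 46 72 88 81 53 40 43 68 91 92 86 86 84 85 84 85 86 85 86 86 88 89
 89 85]
row [86 82 85 82 80 81 80 81 82 82 84 85 85 70 63 58 61 58 60 57 58 55 56 56
 55 53 55 54 55 56 57 56 53 51 53 53 53 54 54 56 56 56 55 53 56 55 56 55
 53 63 80 85 84 83 88 87 88 87 86 86 86 85 85 83 82]
rowlow [81 80 81 82 82 83 83 84 84 83 86 86 88 85 84 87 83 86 88 87 85 84 87 85
 86 85 85 86 85 87 83 85 86 85 87 85 87 85 86 85 85 84 86 85 85 86 87 84
 84 86 85 83 80 81 85 84 86 88 89 88 88 87 86 88 88]
lidtop [array([0.489 , 0.1125, 0.207 ]), array([ 0.6589, -0.0237,  0.207 ])]
lidbot [array([0.4916, 0.117 , 0.198 ]), array([ 0.6617, -0.0206,  0.198 ])]
lip [0.4959 0.1298 0.09  ] [ 0.6748 -0.0101  0.09  ]
pred lip [[175.64   133.0415]
 [371.5119 130.3435]] lid [[124.224   53.3497]
 [419.2319  49.1482]]
```

```bash
sed -i 's/^YAW=0.915/YAW=0.909/; s/0.641,0.130,0.198/0.6395,0.1312,0.198/' h.py; python3 -m handwheel '{"gripper":[85,85,85,85],"translation":[[0.5,-0.04,0.8],[0.5,0,0.8],[0,0,0.8],[0,0,0]],"delta_rot":[[0,0,-0.1],[0,0,0],[0,0,0],[0,0,0]]}'
python3 -c "
from h import *
to(*pedal(0,40))"
```

```text
clock: 3.95
ee_pos: [0.5372, -0.0004, 0.162]
eef_rot: [3.135, -0.697, 0.934]
ft_force: [-1.3, -0.4, 0.1]
finger_gap: 0.997
grasp_force: 0.0
t 3.95 at [ 0.5372 -0.0004  0.162 ] rv [-0.0884  0.01    0.1842] d0 [-0.2056  0.0153  2.6789] d1 [-0.2083 -0.0055  2.6787] F [-1.2579 -0.3771  0.0848] gap 0.9967949906337504
```

```bash
python3 -m handwheel '{"gripper":[85,85,85,85,85,85],"translation":[[-0.2,0,0.5],[0,0,0.6],[0,0,0.6],[0,0,0.5],[0,0,0.45],[0,0,0]],"delta_rot":[[-0.09,0,0.18],[0,0,0],[0,0,0],[0,0,0],[0,0,0],[0,0,0]]}'
python3 -c "
from h import *
to(*pedal(0,40))
from station import cams
f=cams.grab_frame('wrist');cv2.imwrite('pics/w2.png',f['pixels'])
s=cams.grab_frame('side')['pixels'];cv2.imwrite('pics/w2.png',np.hstack([f['pixels'][0:300,130:430],cv2.resize(s[150:250,200:330],(390,300))]))
"
```

```text
clock: 4.55
ee_pos: [0.5668, 0.0237, 0.1106]
eef_rot: [-3.13, -0.699, 0.906]
ft_force: [-0.0, 0.7, 0.5]
finger_gap: 0.994
grasp_force: 0.0
t 4.55 at [0.5668 0.0237 0.1106] rv [-0.0962 -0.0048 -0.0192] d0 [-0.0965 -0.2055  1.0986] d1 [-0.0955 -0.2167  1.0965] F [-0.0322  0.6691  0.5093] gap 0.9936587976169112
```

View pics/w2.png

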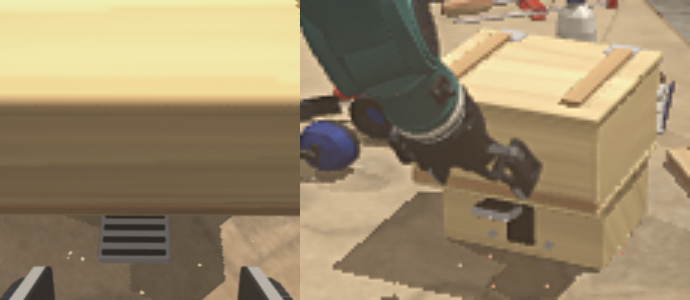

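The gripper is short of the tread, which is a few mm left of the finger centre, and the last rows were cut short. I'll check the joint values.

```bash
python3 -c "
from station import monitor
print(monitor.get_obs()['qpos'])"
python3 -m handwheel '{"gripper":[85,85,85],"translation":[[-0.05,-0.1,0.2],[-0.05,-0.1,0.2],[0,0,0.2]],"delta_rot":[[-0.05,0,0],[-0.05,0,0],[0,0,0]]}'
python3 -c "
from h import *
from station import monitor
print(monitor.get_obs()['qpos'])
to(*pedal(0,40))"
```

```text
[ 0.85279292  0.74827759 -0.87207409  2.27941475 -1.5320821   0.07966656
  1.08349887]
clock: 4.95
ee_pos: [0.5712, 0.0282, 0.0989]
eef_rot: [-3.114, -0.689, 0.901]
ft_force: [0.2, -0.3, -1.0]
finger_gap: 0.993
grasp_force: 0.0
[ 0.8189  0.7667 -0.8465  2.2647 -1.5327  0.079   1.0835]
t 4.95 at [0.5712 0.0282 0.0989] rv [-0.2133  0.082  -0.0571] d0 [-0.021  -0.2182  0.7759] d1 [-0.0263 -0.2356  0.7707] F [ 0.2002 -0.2571 -0.9827] gap 0.9929352345490112
```

```bash
cat > k.py <<'E'
from h import *
import itertools
Q=[[1.23848295,0.5921278,0.0482724,1.60982952,-0.03326978,0.94268827,-0.03366363],[0.85279292,0.74827759,-0.87207409,2.27941475,-1.5320821,0.07966656,1.08349887],[0.8189,0.7667,-0.8465,2.2647,-1.5327,0.079,1.0835]]
P=[[0.17130531,-0.70357179,0.20923134],[.5668,.0237,.1106],[.5712,.0282,.0989]]
E=[[-3.1393475,1.3643e-4,.23897],[-3.13,-.699,.906],[-3.114,-.689,.901]]
def chain(q,s,c=0):
    R=Ro.identity();out=[]
    for i in range(7):
        out.append(R) if i in(1,) else 0
        R=R*(Ro.from_euler('z',s[i]*q[i]+(c if i==0 else 0)) if i%2==0 else Ro.from_euler('y',s[i]*q[i]))
        out.append(R)
    return out
if __name__=="__main__":
    res=[]
    for sg in itertools.product((1,-1),repeat=4):
        s=[sg[0],1,sg[1],1,sg[2],1,sg[3]]
        for c in(0,np.pi,-2.571):
            X=[];Rs=[]
            for q,e in zip(Q,E):
                R=chain(q,s,c)[-1];Rs.append(R.inv()*Ro.from_euler('xyz',e))
            dev=max((Rs[0].inv()*x).magnitude() for x in Rs)
            res.append((dev,s,c,Rs[0].as_rotvec()))
    res.sort(key=lambda t:t[0])
    for x in res[:4]:print(x)
    _,s,c,_=res[0]
    A=[];b=[]
    for q,p in zip(Q,P):
        R=[Ro.identity()]
        for i in range(7):R.append(R[-1]*Ro.from_euler('z' if i%2==0 else 'y',s[i]*q[i]+(c if i==0 else 0)))
        cols=[R[0].apply(ez),R[2].apply(ez),R[4].apply(ez),R[7].apply(ez)]
        A.append(np.array(cols).T);b+=p
    A=np.vstack(A);x,rs,_,_=np.linalg.lstsq(A,b,rcond=None);print(x,A@x-b)
E
python3 k.py
```

```text
(0.0025545950317592487, [-1, 1, -1, 1, -1, 1, -1], 0, array([-0.    , -0.    ,  1.5708]))
(0.5393359350391554, [-1, 1, 1, 1, 1, 1, 1], 3.141592653589793, array([ 0.0034, -0.0034, -1.3841]))
(0.584401285071086, [1, 1, -1, 1, 1, 1, 1], -2.571, array([-0.0441,  0.0401,  1.5828]))
(0.6147724204682052, [-1, 1, 1, 1, 1, 1, 1], -2.571, array([ 0.0031, -0.0031, -0.8135]))
[0.2324 0.6305 0.462  0.2742] [ 0.0438  0.0121 -0.0001 -0.0019  0.0001  0.     -0.      0.0013  0.0001]
```

```bash
cat > samp.py <<'E'
from h import *
from station import monitor
o=monitor.get_obs();open("samp.txt","a").write(" ".join(map(str,[*o["qpos"],*o["ee_pos"],*o["eef_rot"]]))+"\n");print(o["qpos"])
E
python3 -m handwheel '{"gripper":[85,85,85,85,85],"translation":[[0,0,-0.5],[0,0,-0.7],[0,0,-0.8],[0,0,-0.8],[0,0,0]],"delta_rot":[[0,0,0],[0,0,0],[0,0,0],[0,0,0],[0,0,0]]}'; python3 samp.py
python3 -m handwheel '{"gripper":[85,85,85,85,85],"translation":[[-0.6,0,0],[-0.6,0,0],[-0.6,0,0],[-0.6,0,0],[0,0,0]],"delta_rot":[[0,-0.95,0],[0,-0.95,0],[0,-0.95,0],[0,-0.95,0],[0,0,0]]}'; python3 samp.py
cat > k2.py <<'E'
from k import *
s=[-1,1,-1,1,-1,1,-1]
def Rs(q):
    R=[Ro.identity()]
    for i in range(7):R.append(R[-1]*Ro.from_euler('z' if i%2==0 else 'y',s[i]*q[i]))
    return R
def cols(q):
    R=Rs(q);ey=np.array([0,1.,0]);ex=np.array([1.,0,0])
    return np.array([R[0].apply(ez),R[2].apply(ez),R[4].apply(ez),R[7].apply(ez),R[2].apply(ey),R[4].apply(ey),R[6].apply(ey)]).T,R[7]*Ro.from_euler('z',np.pi/2)
D=np.loadtxt("samp.txt");QQ=Q+[d[:7] for d in D];PP=P+[d[7:10] for d in D]
x=np.linalg.lstsq(np.vstack([cols(q)[0] for q in QQ]),np.concatenate(PP),rcond=1e-6)[0]
def fk(q):
    c,R=cols(q);return c@x,R
lo=np.array([-2.69,-.47,-1.27,.19,-1.53,.08,-3.09]);hi=np.array([2.69,2.24,1.36,2.51,4.68,2.07,3.09])
if __name__=="__main__":
    print(x);print(np.array([fk(q)[0]-p for q,p in zip(QQ,PP)]))
E
python3 k2.py
```

```text
clock: 5.45
ee_pos: [0.5303, -0.0322, 0.1872]
eef_rot: [-3.121, -0.688, 0.903]
ft_force: [1.2, 0.7, -0.2]
finger_gap: 0.997
grasp_force: 0.0
[ 0.744   0.4599 -0.4962  2.2695 -1.1274  0.4856  0.6814]
clock: 5.95
ee_pos: [0.4796, -0.0917, 0.1353]
eef_rot: [-3.119, -0.291, 0.918]
ft_force: [0.5, 1.2, 0.6]
finger_gap: 0.993
grasp_force: 0.0
[ 0.3426  0.4129 -0.0769  2.26   -0.5964  0.451   0.1611]
[ 0.2955  0.6235  0.4646  0.3303 -0.0204 -0.0246 -0.0004]
[[-0.0001  0.      0.0001]
 [-0.0009 -0.0004 -0.0001]
 [ 0.0005  0.0003 -0.0001]
 [ 0.0004  0.0002  0.    ]
 [ 0.0001  0.0001  0.0001]]
```

```bash
cat > ik.py <<'E'
from k2 import *
from scipy.optimize import least_squares
W=lo+.04;V=hi-.04
def ik(Pt,R,q0,w=1e-3):
    f=lambda q:np.r_[(fk(q)[0]-Pt)*10,(fk(q)[1].inv()*R).as_rotvec()*3,w*(q-q0)]
    r_=least_squares(f,np.clip(q0,W+.001,V-.001),bounds=(W,V));return r_.x,np.abs(f(r_.x)[:6]).max()
E
python3 - <<'E'
from ik import *
rng=np.random.default_rng(0)
T=[]
for t0,t1 in((30,45),(40,45),(45,50)):
  for fl in(0,1):
    sols=[]
    for k in range(25):
        z=Ro.from_euler('z',np.pi*fl)
        P0,R0=pedal(0,t0);q,e=ik(P0,R0*z,rng.uniform(lo,hi),1e-4)
        if e>5e-3: continue
        P1,R1=pedal(.36,t1);q1,e1=ik(P1,R1*z,q)
        if e1>1e-2: continue
        if not any(np.abs(q-s_[0]).max()<.25 for s_ in sols):sols.append((q,q1))
    for a,b in sols:print(t0,t1,fl,a.round(2),b.round(2))
E
```

```text
30 45 0 [ 0.89  0.99 -1.23  2.24  1.51  0.48 -2.  ] [ 1.02  1.26 -1.23  2.3   2.13  0.41 -2.33]
30 45 0 [ 0.69  0.76 -0.86  2.24  1.39  0.12 -1.94] [ 1.02  1.26 -1.23  2.3   2.13  0.41 -2.33]
30 45 0 [-0.31  0.69  0.54  2.28  4.59  0.77  1.01] [-0.13  0.89  0.46  2.35  4.31  1.12  1.43]
30 45 0 [ 0.2   0.61 -0.17  2.26  4.64  0.34  1.02] [ 0.26  0.81 -0.07  2.33  4.24  0.74  1.6 ]
30 45 0 [-0.64  1.03  1.17  2.3   4.55  1.35  0.97] [-0.43  1.16  0.97  2.36  4.32  1.61  1.27]
30 45 0 [-0.48  0.8   0.83  2.29  4.58  0.99  1.  ] [-0.28  0.98  0.68  2.35  4.32  1.31  1.37]
30 45 1 [-0.67  1.11  1.26  2.3   4.54  1.46 -2.19] [-0.47  1.23  1.05  2.36  4.31  1.7  -1.9 ]
30 45 1 [ 0.69  0.76 -0.86  2.24  1.39  0.12  1.2 ] [ 1.02  1.26 -1.23  2.3   2.13  0.41  0.81]
30 45 1 [ 0.89  0.99 -1.23  2.24  1.51  0.48  1.14] [ 1.02  1.26 -1.23  2.3   2.13  0.41  0.81]
30 45 1 [-0.56  0.88  0.96  2.29  4.57  1.12 -2.15] [-0.34  1.04  0.79  2.36  4.33  1.42 -1.81]
30 45 1 [ 0.21  0.61 -0.17  2.26  4.64  0.34 -2.13] [ 0.26  0.81 -0.07  2.33  4.24  0.74 -1.54]
30 45 1 [-0.09  0.62  0.23  2.28  4.61  0.57
[... 2313 characters left out ...]
.23  2.31  2.28  0.38  0.74]
45 50 1 [ 0.85  0.9  -0.91  2.31  3.44  0.17 -0.68] [ 0.87  1.06 -0.88  2.32  3.52  0.29 -0.61]
45 50 1 [ 0.91  0.96 -1.01  2.31  2.88  0.16 -0.09] [ 0.96  1.15 -1.02  2.31  2.99  0.26 -0.03]
45 50 1 [ 0.94  0.99 -1.07  2.31  2.57  0.18  0.23] [ 1.    1.2  -1.09  2.31  2.69  0.28  0.28]
45 50 1 [-0.12  0.77  0.44  2.35  4.39  1.04 -1.8 ] [-0.04  0.92  0.39  2.35  4.29  1.19 -1.63]
45 50 1 [ 0.68  0.79 -0.64  2.31  4.11  0.33 -1.39] [ 0.65  0.92 -0.55  2.32  4.05  0.51 -1.21]
45 50 1 [-0.55  1.33  1.32  2.36  4.37  1.94 -2.03] [-0.49  1.42  1.18  2.37  4.24  2.01 -1.93]
45 50 1 [ 0.88  0.93 -0.97  2.31  3.16  0.16 -0.38] [ 0.92  1.11 -0.96  2.31  3.25  0.26 -0.31]
```

```bash
python3 -m handwheel '{"gripper":[85,85,85,85,85,85],"translation":[[-0.5,0.16,-0.75],[-0.5,0.16,-0.75],[-0.5,0.16,-0.75],[-0.5,0.16,-0.75],[-0.5,0.16,-0.75],[0,0,0]],"delta_rot":[[0,0,0],[0,0,0],[0,0,0],[0,0,0],[0,0,0],[0,0,0]]}'
cat > tw.py <<'E'
from ik import *
from station import monitor
import sys
q=monitor.get_obs()["qpos"];dq=np.zeros(7);i=int(sys.argv[1]);dq[i]=float(sys.argv[2])
p0,R0=fk(q);n=int(sys.argv[3])
print(q,"q6",q[5])
for k in range(n+1):
    p,R=fk(q+k*dq)
    if k in(1,):print("row",R0.inv().apply(p-p0)/.04,(R0.inv()*R).as_rotvec(degrees=True)/6)
    if k%6==0:print(k,p,"z",R.as_matrix()[:,2],"x",R.as_matrix()[:,0])
E
python3 tw.py 4 .11 48
```

```text
clock: 6.55
ee_pos: [0.4234, -0.23, 0.2525]
eef_rot: [-3.127, -0.294, 0.909]
ft_force: [0.2, -0.2, 1.3]
finger_gap: 0.994
grasp_force: 0.0
[ 0.5457  0.2469  0.0685  2.1197 -0.4306  0.8231  0.2547] q6 0.8230929325626937
0 [ 0.4234 -0.2299  0.2526] z [ 0.167   0.2373 -0.957 ] x [0.5885 0.7548 0.2898]
row [-0.6497 -0.1427 -0.0276] [ 0.1941 -0.7454 -0.7142]
6 [ 0.3245 -0.3515  0.2444] z [-0.1329 -0.1305 -0.9825] x [ 0.1858  0.9704 -0.154 ]
12 [ 0.2975 -0.4938  0.305 ] z [-0.2153 -0.5612 -0.7992] x [-0.3389  0.8105 -0.4778]
18 [ 0.3537 -0.5969  0.4092] z [-0.0455 -0.8738 -0.4842] x [-0.7652  0.3421 -0.5454]
24 [ 0.4696 -0.6176  0.513 ] z [ 0.305  -0.9371 -0.1696] x [-0.914  -0.238  -0.3286]
30 [ 0.5965 -0.5472  0.573 ] z [ 0.6891 -0.7245  0.0123] x [-0.7228 -0.6862  0.0816]
36 [ 0.681  -0.4152  0.5638] z [ 0.9455 -0.3253 -0.0149] x [-0.272  -0.8141  0.513 ]
42 [ 0.6877 -0.2771  0.4895] z [ 0.9664  0.0929 -0.2397] x [ 0.2491 -0.5682  0.7843]
48 [ 0.6138 -0.1909  0.3811] z [ 0.7431  0.3543 -0.5677] x [ 0.6217 -0.0516  0.7816]
```

```bash
python3 tw.py 5 -.085 6
```

```text
[ 0.5457  0.2469  0.0685  2.1197 -0.4306  0.8231  0.2547] q6 0.8230929325626937
0 [ 0.4234 -0.2299  0.2526] z [ 0.167   0.2373 -0.957 ] x [0.5885 0.7548 0.2898]
row [-0.1767  0.6785 -0.0298] [-0.7855 -0.2045  0.    ]
6 [ 0.516 -0.366  0.279] z [ 0.4471 -0.1747 -0.8773] x [0.6288 0.7589 0.1693]
```

```bash
python3 -m handwheel '{"gripper":[85,85,85,85,85,85],"translation":[[-0.18,0.68,-0.03],[-0.18,0.68,-0.03],[-0.18,0.68,-0.03],[-0.18,0.68,-0.03],[-0.18,0.68,-0.03],[0,0,0]],"delta_rot":[[-0.79,-0.2,0],[-0.79,-0.2,0],[-0.79,-0.2,0],[-0.79,-0.2,0],[-0.79,-0.2,0],[0,0,0]]}'; python3 tw.py 4 .11 42
```

```text
clock: 7.15
ee_pos: [0.5029, -0.338, 0.2647]
eef_rot: [2.755, -0.192, 0.894]
ft_force: [0.2, 0.0, 0.1]
finger_gap: 0.996
grasp_force: 0.0
[ 0.5315  0.2505  0.0785  2.1258 -0.4485  0.3966  0.2724] q6 0.39664306812999156
0 [ 0.503  -0.3381  0.2648] z [ 0.4046 -0.0987 -0.9092] x [0.6147 0.7655 0.1904]
row [-0.3423 -0.0762 -0.0078] [ 0.1092 -0.3908 -0.9689]
6 [ 0.4504 -0.4018  0.2598] z [ 0.2449 -0.291  -0.9248] x [ 0.1827  0.9507 -0.2507]
12 [ 0.4357 -0.477   0.2909] z [ 0.1999 -0.5188 -0.8312] x [-0.3505  0.7543 -0.5551]
18 [ 0.4651 -0.5322  0.345 ] z [ 0.2883 -0.6864 -0.6676] x [-0.761   0.259  -0.5948]
24 [ 0.5262 -0.5443  0.3994] z [ 0.473  -0.7235 -0.5028] x [-0.8764 -0.3274 -0.3533]
30 [ 0.5934 -0.5081  0.4313] z [ 0.6765 -0.6145 -0.4059] x [-0.6481 -0.7585  0.0681]
36 [ 0.6384 -0.4388  0.4272] z [ 0.8133 -0.4051 -0.4177] x [-0.1722 -0.8532  0.4923]
42 [ 0.6424 -0.3656  0.3889] z [ 0.8259 -0.1834 -0.5332] x [ 0.3516 -0.5718  0.7412]
```

```bash
python3 -m handwheel '{"gripper":[85,85,85,85,85,85,85,85,85,85,85,85],"translation":[[-0.34,-0.08,-0.01],[-0.34,-0.08,-0.01],[-0.34,-0.08,-0.01],[-0.34,-0.08,-0.01],[-0.34,-0.08,-0.01],[-0.34,-0.08,-0.01],[-0.34,-0.08,-0.01],[-0.34,-0.08,-0.01],[-0.34,-0.08,-0.01],[-0.34,-0.08,-0.01],[-0.34,-0.08,-0.01],[-0.34,-0.08,-0.01]],"delta_rot":[[0.11,-0.39,-0.97],[0.11,-0.39,-0.97],[0.11,-0.39,-0.97],[0.11,-0.39,-0.97],[0.11,-0.39,-0.97],[0.11,-0.39,-0.97],[0.11,-0.39,-0.97],[0.11,-0.39,-0.97],[0.11,-0.39,-0.97],[0.11,-0.39,-0.97],[0.11,-0.39,-0.97],[0.11,-0.39,-0.97]]}'; python3 tw.py 4 .11 30
```

```text
clock: 8.35
ee_pos: [0.4325, -0.475, 0.2906]
eef_rot: [-3.096, 0.586, 2.014]
ft_force: [0.8, 0.9, -0.1]
finger_gap: 0.998
grasp_force: 0.0
[0.2169 0.2663 0.4649 2.142  0.6399 0.3159 0.4991] q6 0.3158605468763371
0 [ 0.4323 -0.4753  0.2909] z [ 0.1959 -0.5182 -0.8325] x [-0.3574  0.7529 -0.5527]
row [-0.2547 -0.121  -0.0051] [ 0.1562 -0.2865 -0.9985]
6 [ 0.4434 -0.5256  0.3329] z [ 0.2287 -0.6708 -0.7054] x [-0.797   0.2871 -0.5314]
12 [ 0.487  -0.5479  0.3779] z [ 0.3605 -0.7389 -0.5693] x [-0.9324 -0.2685 -0.242 ]
18 [ 0.545  -0.5328  0.4068] z [ 0.5359 -0.6937 -0.4813] x [-0.7067 -0.6804  0.194 ]
24 [ 0.5928 -0.4866  0.4076] z [ 0.6811 -0.5543 -0.4783] x [-0.2146 -0.7758  0.5934]
30 [ 0.6105 -0.4288  0.3799] z [ 0.7353 -0.3793 -0.5617] x [ 0.3371 -0.5144  0.7885]
```

```bash
python3 -m handwheel '{"gripper":[85,85,85,85,85,85,85,85,85,85,85,85],"translation":[[-0.29,-0.12,-0.01],[-0.29,-0.12,-0.01],[-0.29,-0.12,-0.01],[-0.29,-0.12,-0.01],[-0.29,-0.12,-0.01],[-0.29,-0.12,-0.01],[-0.29,-0.12,-0.01],[-0.29,-0.12,-0.01],[-0.29,-0.12,-0.01],[-0.29,-0.12,-0.01],[-0.29,-0.12,-0.01],[-0.29,-0.12,-0.01]],"delta_rot":[[0.16,-0.33,-0.97],[0.16,-0.33,-0.97],[0.16,-0.33,-0.97],[0.16,-0.33,-0.97],[0.16,-0.33,-0.97],[0.16,-0.33,-0.97],[0.16,-0.33,-0.97],[0.16,-0.33,-0.97],[0.16,-0.33,-0.97],[0.16,-0.33,-0.97],[0.16,-0.33,-0.97],[0.16,-0.33,-0.97]]}'; python3 tw.py 4 .11 24
```

```text
clock: 9.55
ee_pos: [0.4968, -0.5504, 0.3913]
eef_rot: [-2.155, 0.293, -2.852]
ft_force: [-0.8, -0.7, -1.1]
finger_gap: 0.995
grasp_force: 0.0
[0.0764 0.2863 0.6411 2.1495 2.2036 0.2934 0.2089] q6 0.2934206622304872
0 [ 0.4966 -0.5507  0.3918] z [ 0.3904 -0.7542 -0.528 ] x [-0.9177 -0.2731 -0.2885]
row [-0.2595 -0.0399 -0.0045] [ 0.063  -0.2972 -1.0055]
6 [ 0.551  -0.5255  0.4071] z [ 0.5553 -0.6783 -0.4812] x [-0.706  -0.6903  0.1583]
12 [ 0.588  -0.4775  0.3943] z [ 0.6677 -0.5332 -0.5195] x [-0.2091 -0.8041  0.5566]
18 [ 0.592  -0.4269  0.3588] z [ 0.6804 -0.38   -0.6266] x [ 0.3643 -0.5666  0.7391]
24 [ 0.5613 -0.395   0.3155] z [ 0.5881 -0.2829 -0.7577] x [ 0.7734 -0.0776  0.6292]
```

```bash
cat > sim.py <<'E'
from ik import *
from scipy.spatial.transform import Slerp
FL=Ro.from_euler('z',np.pi)
def sim(P1,R1,q=None,n=20,rotfirst=1.0):
    from station import monitor
    if q is None:q=monitor.get_obs()["qpos"]
    p0,R0=fk(q);sl=Slerp([0,1],Ro.concatenate([R0,R1]))
    for k in range(1,n+1):
        a=k/n;q,e=ik(p0+a*(P1-p0),sl(min(1,a*rotfirst)),q,1e-2)
        if k%max(1,n//5)==0:print(k,q.round(2),round(e,3))
    return q
E
python3 - <<'E'
from sim import *
for t in(40,):
    P,R=pedal(0,t);R=R*FL;pre=P-.11*R.as_matrix()[:,2]
    to(pre,R);q=sim(pre,R);print('in');q=sim(P,R,q,5);P,R=pedal(.36,45);print('press');sim(P,R*FL,q,6)
E
```

```text
t 9.55 at [ 0.4968 -0.5504  0.3913] rv [-11.8707  -6.1689  -3.0329] d0 [-2.8424 12.8227 -6.8356] d1 [-4.8909  7.6557 11.6917] F [-0.7955 -0.6825 -1.0894] gap 0.9945764231900918
4 [0.14 0.19 0.49 2.24 2.28 0.12 0.2 ] 0.0
8 [ 1.09  0.21 -0.66  2.26  1.38  0.12  1.19] 0.0
12 [ 1.39  0.39 -1.14  2.29  1.03  0.18  1.58] 0.0
16 [ 1.31  0.59 -1.23  2.31  0.9   0.19  1.75] 0.0
20 [ 1.15  0.81 -1.23  2.3   0.82  0.18  1.89] 0.0
in
1 [ 1.08  0.8  -1.15  2.31  0.93  0.12  1.79] 0.0
2 [ 1.03  0.84 -1.13  2.31  1.35  0.12  1.37] 0.0
3 [ 1.03  0.94 -1.2   2.3   1.63  0.24  1.11] 0.0
4 [ 1.01  1.01 -1.23  2.29  1.74  0.31  1.01] 0.0
5 [ 0.98  1.06 -1.23  2.29  1.84  0.36  0.93] 0.0
press
1 [ 0.98  1.1  -1.23  2.29  1.9   0.36  0.9 ] 0.0
2 [ 0.99  1.13 -1.23  2.29  1.95  0.37  0.87] 0.0
3 [ 1.    1.16 -1.23  2.3   2.    0.38  0.84] 0.0
4 [ 1.    1.19 -1.23  2.3   2.05  0.39  0.83] 0.0
5 [ 1.01  1.22 -1.23  2.3   2.09  0.4   0.81] 0.0
6 [ 1.02  1.26 -1.23  2.3   2.13  0.41  0.81] 0.0
```

```bash
python3 -m handwheel '{"gripper":[85,85,85,85,85,85,85,85,85,85,85,85],"translation":[[-0.26,-0.04,0],[-0.26,-0.04,0],[-0.26,-0.04,0],[-0.26,-0.04,0],[-0.26,-0.04,0],[-0.26,-0.04,0],[-0.26,-0.04,0],[-0.26,-0.04,0],[-0.26,-0.04,0],[-0.26,-0.04,0],[-0.26,-0.04,0],[-0.26,-0.04,0]],"delta_rot":[[0.06,-0.3,-0.99],[0.06,-0.3,-0.99],[0.06,-0.3,-0.99],[0.06,-0.3,-0.99],[0.06,-0.3,-0.99],[0.06,-0.3,-0.99],[0.06,-0.3,-0.99],[0.06,-0.3,-0.99],[0.06,-0.3,-0.99],[0.06,-0.3,-0.99],[0.06,-0.3,-0.99],[0.06,-0.3,-0.99]]}'; python3 tw.py 4 .11 12;  python3 tw.py 5 .07 6
python3 - <<'E'
from sim import *
for t in(40,):
    P,R=pedal(0,t);R=R*FL;pre=P-.13*R.as_matrix()[:,2]
    to(pre,R);q=sim(pre,R);print('in');q=sim(P,R,q,5);P,R=pedal(.36,45);print('press');sim(P,R*FL,q,6)
E
```

```text
clock: 10.75
ee_pos: [0.5902, -0.4783, 0.394]
eef_rot: [-2.237, -0.572, -1.837]
ft_force: [0.0, 0.3, -0.0]
finger_gap: 0.991
grasp_force: 0.0
[0.3422 0.2546 0.3076 2.1356 3.2028 0.2619 0.5475] q6 0.2619403898839371
0 [ 0.5904 -0.4786  0.3943] z [ 0.6707 -0.5296 -0.5193] x [-0.2211 -0.8111  0.5416]
row [-0.2074 -0.1107 -0.0036] [ 0.1416 -0.2322 -1.0146]
6 [ 0.6078 -0.4293  0.3757] z [ 0.7241 -0.3806 -0.5752] x [ 0.3208 -0.5524  0.7693]
12 [ 0.5946 -0.3887  0.3404] z [ 0.6847 -0.2572 -0.682 ] x [ 0.6984 -0.0359  0.7148]
[0.3422 0.2546 0.3076 2.1356 3.2028 0.2619 0.5475] q6 0.2619403898839371
0 [ 0.5904 -0.4786  0.3943] z [ 0.6707 -0.5296 -0.5193] x [-0.2211 -0.8111  0.5416]
row [ 0.3007 -0.4932 -0.0202] [ 0.5707  0.348  -0.    ]
6 [ 0.637  -0.4917  0.5233] z [ 0.812  -0.5692 -0.1291] x [-0.3856 -0.6891  0.6135]
t 10.75 at [ 0.5902 -0.4783  0.394 ] rv [-7.0615 -9.2512  9.1097] d0 [-11.9658   1.9364  -4.3617] d1 [-2.6603  8.3907  9.406 ] F [ 0.0192  0.3073 -0.0131] gap 0.9907850370003164
4 [-0.    0.23  0.61  2.16  4.59  0.12 -1.09] 0.0
8 [-0.5   0.5   1.32  2.26  4.64  0.65 -1.41] 0.233
12 [-0.51  0.59  1.32  2.34  4.64  0.9  -1.61] 0.372
16 [-0.5   0.75  1.32  2.38  4.64  1.23 -1.8 ] 0.344
20 [-0.07  0.51  0.51  2.4   4.64  0.9  -1.96] 0.171
in
1 [-0.08  0.55  0.49  2.4   4.59  0.9  -1.94] 0.0
2 [-0.1   0.6   0.47  2.38  4.55  0.9  -1.92] 0.0
3 [-0.11  0.64  0.46  2.37  4.51  0.9  -1.9 ] 0.0
4 [-0.13  0.68  0.44  2.35  4.47  0.9  -1.89] 0.0
5 [-0.14  0.72  0.42  2.33  4.44  0.9  -1.89] 0.0
press
1 [-0.13  0.74  0.42  2.33  4.41  0.93 -1.85] 0.0
2 [-0.12  0.77  0.41  2.34  4.39  0.95 -1.81] 0.0
3 [-0.11  0.79  0.4   2.34  4.36  0.98 -1.78] 0.0
4 [-0.1   0.82  0.39  2.34  4.34  1.01 -1.75] 0.0
5 [-0.08  0.84  0.39  2.34  4.32  1.03 -1.72] 0.0
6 [-0.07  0.87  0.38  2.34  4.3   1.06 -1.69] 0.0
```

```bash
cat > dls.py <<'E'
from sim import *
def jac(q):
    p0,R0=fk(q);J=np.zeros((6,7));h=1e-5
    for i in range(7):
        d=q.copy();d[i]+=h;p,R=fk(d);J[:3,i]=R0.inv().apply(p-p0)/h;J[3:,i]=(R0.inv()*R).as_rotvec()/h
    return J
def track(q,rows):
    p,R=fk(q)
    for t in rows:
        p=p+R.apply(.04*np.array(t[:3]));R=R*Ro.from_rotvec(np.radians(6)*np.array(t[3:]))
        for _ in range(5):
            pc,Rc=fk(q);e=np.r_[Rc.inv().apply(p-pc),(Rc.inv()*R).as_rotvec()]
            J=jac(q);q=np.clip(q+J.T@np.linalg.solve(J@J.T+1e-4*np.eye(6),e),lo,hi)
    return q
def rows(qs):
    o=[]
    for a,b in zip(qs[:-1],qs[1:]):
        p0,R0=fk(a);p1,R1=fk(b);o.append(np.r_[R0.inv().apply(p1-p0)/.04,(R0.inv()*R1).as_rotvec(degrees=True)/6])
    return np.array(o)
E
python3 - <<'E'
from dls import *
from station import monitor
q0=monitor.get_obs()["qpos"]
P,R=pedal(0,40);R=R*FL;pre=P-.13*R.as_matrix()[:,2]
qg,e=ik(pre,R,np.array([.3,.5,-.1,2.35,4.3,.55,-1.7]),1e-2);print(qg,e)
n=24
qs=[q0+(qg-q0)*k/n for k in range(n+1)]
for q in qs[::4]:print(fk(q)[0],fk(q)[1].as_matrix()[:,2])
rw=rows(qs);print(np.abs(rw).max(0));print(rw.round(2).tolist())
print(track(q0,rw[:12]),qs[12]);print(track(q0,rw))
E
```

```text
[-0.0599  0.505   0.5058  2.4044  4.64    0.8959 -1.9611] 0.17053160338851264
[ 0.5904 -0.4786  0.3943] [ 0.6707 -0.5296 -0.5193]
[ 0.6202 -0.4281  0.3641] [ 0.7359 -0.4373 -0.5169]
[ 0.643  -0.3599  0.3281] [ 0.789  -0.2958 -0.5385]
[ 0.6502 -0.2773  0.2864] [ 0.8041 -0.1134 -0.5836]
[ 0.6347 -0.1861  0.2421] [ 0.7591  0.0933 -0.6442]
[ 0.5923 -0.0943  0.1999] [ 0.6413  0.3013 -0.7056]
[ 0.5232 -0.0106  0.166 ] [ 0.45    0.4853 -0.7496]
[0.5317 0.7111 0.1071 0.6619 0.443  0.674 ]
[[-0.36, -0.09, 0.08, 0.16, -0.17, 0.36], [-0.39, -0.07, 0.07, 0.16, -0.2, 0.37], [-0.42, -0.05, 0.07, 0.15, -0.24, 0.38], [-0.44, -0.03, 0.07, 0.13, -0.28, 0.39], [-0.47, 0.0, 0.06, 0.11, -0.31, 0.4], [-0.49, 0.03, 0.06, 0.08, -0.35, 0.41], [-0.51, 0.07, 0.06, 0.04, -0.37, 0.42], [-0.52, 0.11, 0.06, 0.0, -0.4, 0.43], [-0.53, 0.16, 0.06, -0.04, -0.42, 0.44], [-0.53, 0.2, 0.06, -0.09, -0.43, 0.45], [-0.53, 0.25, 0.06, -0.14, -0.44, 0.47], [-0.52, 0.3, 0.06, -0.19, -0.44, 0.48], [-0.51, 0.35, 0.07, -0.24, -0.44, 0.49], [-0.49, 0.4, 0.07, -0.3, -0.43, 0.51], [-0.46, 0.45, 0.07, -0.35, -0.41, 0.52], [-0.43, 0.5, 0.08, -0.4, -0.38, 0.54], [-0.39, 0.54, 0.08, -0.45, -0.35, 0.55], [-0.34, 0.58, 0.08, -0.5, -0.31, 0.57], [-0.3, 0.62, 0.09, -0.54, -0.27, 0.59], [-0.24, 0.65, 0.09, -0.57, -0.22, 0.6], [-0.18, 0.67, 0.1, -0.61, -0.16, 0.62], [-0.12, 0.69, 0.1, -0.63, -0.1, 0.64], [-0.06, 0.71, 0.1, -0.65, -0.04, 0.66], [0.01, 0.71, 0.11, -0.66, 0.03, 0.67]]
[ 0.729   0.3702 -0.3391  2.2465  3.5304  0.3945 -0.2224] [ 0.1412  0.3798  0.4067  2.27    3.9214  0.5789 -0.7068]
[ 1.1448  0.7147 -1.1489  2.3579  3.683   0.08   -0.9734]
```

```bash
cat > try.py <<'E'
from dls import *
from station import monitor
q0=monitor.get_obs()["qpos"]
def path(pts,ns):
    qs=[pts[0]]
    for a,b,n in zip(pts[:-1],pts[1:],ns):qs+=[a+(b-a)*k/n for k in range(1,n+1)]
    return qs
P,R=pedal(0,45);R=R*FL;pre=P-.08*R.as_matrix()[:,2]
for q3 in(0.,.3,.6):
  qg,e=ik(pre,R,np.array([.3-q3,.6,q3,2.35,4.3,.7+q3/2,-1.7]),3e-2);print("goal",qg,e)
  for q6 in(.26,.6,.9):
    a=q0.copy();a[5]=q6
    for mid in(0,1):
        b=a.copy();b[6]-=1.2*mid;b[4]+=.5*mid
        pts=[q0,a,b,qg];ns=[8,12,20]
        qs=path(pts,ns);rw=rows(qs)
        f=track(q0,rw);m=track(q0,rw[:30]);print(q3,q6,mid,np.abs(rw).max().round(2),m.round(2),f.round(2),min(fk(x)[0][2] for x in qs).round(3))
E
python3 try.py
```

```text
goal [ 0.3216  0.5713 -0.0021  2.3598  4.5867  0.7351 -1.8681] 0.0002898796202953017
0.0 0.26 0 0.81 [ 0.77  0.43 -0.41  2.23  3.51  0.35 -0.2 ] [ 1.09  0.84 -1.09  2.33  3.54  0.08 -0.75] 0.132
0.0 0.26 1 0.68 [ 0.98  0.49 -0.7   2.22  3.42  0.22 -0.43] [ 1.09  0.84 -1.09  2.33  3.41  0.08 -0.62] 0.132
0.0 0.6 0 0.81 [ 0.64  0.42 -0.24  2.24  3.75  0.55 -0.46] [ 1.08  0.83 -1.08  2.33  4.52  0.08 -1.74] 0.132
0.0 0.6 1 0.68 [ 0.76  0.43 -0.4   2.23  3.99  0.47 -1.03] [ 0.91  0.7  -0.8   2.34  4.61  0.25 -1.85] 0.132
0.0 0.9 0 0.98 [ 0.54  0.41 -0.12  2.24  3.83  0.73 -0.55] [ 0.69  0.61 -0.5   2.34  4.6   0.45 -1.86] 0.132
0.0 0.9 1 0.78 [ 0.59  0.41 -0.18  2.24  4.1   0.7  -1.16] [ 0.57  0.59 -0.34  2.35  4.59  0.55 -1.86] 0.132
goal [ 0.085   0.6004  0.3174  2.3699  4.5845  0.9166 -1.8747] 0.00023547239066161696
0.3 0.26 0 0.86 [ 0.73  0.43 -0.35  2.23  3.52  0.41 -0.19] [ 1.09  0.84 -1.09  2.33  3.64  0.08 -0.86] 0.132
0.3 0.26 1 0.71 [ 0.98  0.49 -0.69  2.22  3.45  0.26 -0.44] [ 1.09  0.84 -1.09  2.33  3.45  0.08 -0.66] 0.132
0.3 0.6 0 0.85 [ 0.61  0.42 -0.2   2.24  3.73  0.61 -
[... 422 characters left out ...]
.5848  1.1078 -1.8821] 0.0002060309644584535
0.6 0.26 0 0.93 [ 0.69  0.44 -0.3   2.23  3.52  0.47 -0.17] [ 1.09  0.84 -1.09  2.33  3.73  0.08 -0.94] 0.132
0.6 0.26 1 0.72 [ 0.97  0.5  -0.68  2.22  3.48  0.29 -0.44] [ 1.09  0.84 -1.09  2.33  3.48  0.08 -0.69] 0.132
0.6 0.6 0 0.93 [ 0.59  0.43 -0.17  2.24  3.71  0.66 -0.36] [ 0.95  0.73 -0.87  2.33  4.61  0.19 -1.85] 0.132
0.6 0.6 1 0.71 [ 0.74  0.44 -0.36  2.23  3.96  0.54 -0.96] [ 0.86  0.67 -0.73  2.34  4.61  0.3  -1.85] 0.132
0.6 0.9 0 0.94 [ 0.52  0.42 -0.08  2.24  3.8   0.83 -0.45] [ 0.66  0.6  -0.45  2.35  4.6   0.48 -1.86] 0.132
0.6 0.9 1 0.77 [ 0.58  0.43 -0.16  2.24  4.07  0.76 -1.09] [ 0.56  0.58 -0.32  2.35  4.59  0.56 -1.86] 0.132
```

```bash
python3 -m handwheel '{"gripper":[85,85,85,85,85,85,85,85],"translation":[[0.34,-0.56,-0.02],[0.34,-0.56,-0.02],[0.34,-0.56,-0.02],[0.34,-0.56,-0.02],[0.34,-0.56,-0.02],[0.34,-0.56,-0.02],[0.34,-0.56,-0.02],[0.34,-0.56,-0.02]],"delta_rot":[[0.65,0.4,0],[0.65,0.4,0],[0.65,0.4,0],[0.65,0.4,0],[0.65,0.4,0],[0.65,0.4,0],[0.65,0.4,0],[0.65,0.4,0]]}'
python3 -m handwheel '{"gripper":[85,85,85,85,85,85,85,85,85,85,85,85],"translation":[[0,0,0],[0,0,0],[0,0,0],[0,0,0],[0,0,0],[0,0,0],[0,0,0],[0,0,0],[0,0,0],[0,0,0],[0,0,0],[0,0,0]],"delta_rot":[[0,0,1],[0,0,1],[0,0,1],[0,0,1],[0,0,1],[0,0,1],[0,0,1],[0,0,1],[0,0,1],[0,0,1],[0,0,1],[0,0,1]]}'
cat > try2.py <<'E'
from dls import *
from station import monitor
q0=monitor.get_obs()["qpos"];print(q0,fk(q0)[0])
P,R=pedal(0,45);R=R*FL;pre=P-.10*R.as_matrix()[:,2]
to(pre,R)
qg,e=ik(pre,R,np.array([.3,.6,.1,2.35,4.3,.7,-1.7]),3e-2);print("goal",qg,e)
n=20
qs=[q0+(qg-q0)*k/n for k in range(n+1)];rw=rows(qs)
for q in qs[::4]:print(fk(q)[0])
print(rw.round(2).tolist());print(track(q0,rw[:10]).round(2),track(q0,rw).round(2))
E
python3 try2.py
```

```text
clock: 11.55
ee_pos: [0.6434, -0.4869, 0.594]
eef_rot: [-1.453, -0.661, -2.235]
ft_force: [-0.6, -0.4, -0.1]
finger_gap: 0.993
grasp_force: 0.0
clock: 12.75
ee_pos: [0.6433, -0.4871, 0.593]
eef_rot: [-1.463, 0.594, -2.103]
ft_force: [1.3, 0.2, -0.8]
finger_gap: 0.995
grasp_force: 0.0
[ 0.5516  0.2518  0.0503  2.1262  3.1502  0.8962 -0.6154] [ 0.6437 -0.4875  0.5936]
t 12.75 at [ 0.6433 -0.4871  0.593 ] rv [-15.1707  -0.5633   2.2244] d0 [-1.1732 13.2773 -9.9713] d1 [ 2.3917  9.575  13.4048] F [ 1.3227  0.2426 -0.792 ] gap 0.9947564877109378
goal [ 0.2     0.5509  0.2003  2.369   4.64    0.847  -1.9067] 0.004758462129866899
[ 0.6437 -0.4875  0.5936]
[ 0.6956 -0.3894  0.503 ]
[ 0.7113 -0.2818  0.4043]
[ 0.6872 -0.175   0.3062]
[ 0.6253 -0.0799  0.2175]
[ 0.5326 -0.0058  0.146 ]
[[-0.28, 0.84, -0.04, -0.62, -0.36, 0.16], [-0.25, 0.86, -0.03, -0.65, -0.33, 0.17], [-0.23, 0.87, -0.02, -0.67, -0.3, 0.18], [-0.2, 0.89, -0.01, -0.69, -0.27, 0.19], [-0.17, 0.9, 0.0, -0.71, -0.24, 0.19], [-0.13, 0.91, 0.02, -0.73, -0.2, 0.2], [-0.1, 0.92, 0.03, -0.74, -0.17, 0.2], [-0.07, 0.92, 0.04, -0.75, -0.13, 0.21], [-0.03, 0.92, 0.05, -0.76, -0.1, 0.21], [0.0, 0.92, 0.06, -0.77, -0.06, 0.22], [0.04, 0.92, 0.08, -0.78, -0.02, 0.22], [0.07, 0.91, 0.09, -0.78, 0.02, 0.23], [0.11, 0.9, 0.1, -0.78, 0.05, 0.23], [0.14, 0.89, 0.11, -0.78, 0.09, 0.23], [0.17, 0.88, 0.12, -0.78, 0.13, 0.23], [0.21, 0.86, 0.13, -0.77, 0.17, 0.23], [0.24, 0.84, 0.14, -0.76, 0.2, 0.24], [0.27, 0.82, 0.15, -0.75, 0.24, 0.24], [0.3, 0.8, 0.15, -0.74, 0.28, 0.24], [0.32, 0.77, 0.16, -0.73, 0.31, 0.24]]
[ 0.63  0.4  -0.2   2.24  3.83  0.77 -1.13] [ 0.66  0.56 -0.41  2.35  4.68  0.52 -1.93]
```

```bash
python3 -m handwheel '{"gripper":[85,85,85,85,85,85,85,85,85,85],"translation":[[-0.28,0.84,-0.04],[-0.25,0.86,-0.03],[-0.23,0.87,-0.02],[-0.2,0.89,-0.01],[-0.17,0.9,0],[-0.13,0.91,0.02],[-0.1,0.92,0.03],[-0.07,0.92,0.04],[-0.03,0.92,0.05],[0,0.92,0.06]],"delta_rot":[[-0.62,-0.36,0.16],[-0.65,-0.33,0.17],[-0.67,-0.3,0.18],[-0.69,-0.27,0.19],[-0.71,-0.24,0.19],[-0.73,-0.2,0.2],[-0.74,-0.17,0.2],[-0.75,-0.13,0.21],[-0.76,-0.1,0.21],[-0.77,-0.06,0.22]]}'
python3 try2.py
```

```text
clock: 13.75
ee_pos: [0.7031, -0.2267, 0.3528]
eef_rot: [-2.066, 0.805, -1.864]
ft_force: [-0.3, 0.4, 0.3]
finger_gap: 0.998
grasp_force: 0.0
[ 0.6312  0.4039 -0.2026  2.2381  3.8307  0.7713 -1.1326] [ 0.7037 -0.2267  0.3531]
t 13.75 at [ 0.7031 -0.2267  0.3528] rv [-7.7044  1.4529  2.0719] d0 [ 0.9157  8.4139 -1.9082] d1 [2.4272 6.7526 4.8771] F [-0.2909  0.4314  0.3352] gap 0.9984605039332273
goal [ 0.2     0.5509  0.2003  2.369   4.64    0.847  -1.9067] 0.004758462129866899
[ 0.7037 -0.2267  0.3531]
[ 0.6886 -0.175   0.307 ]
[ 0.6634 -0.1252  0.2618]
[ 0.6284 -0.0793  0.219 ]
[ 0.5844 -0.039   0.1799]
[ 0.5326 -0.0058  0.146 ]
[[0.01, 0.44, 0.05, -0.36, -0.05, 0.1], [0.02, 0.44, 0.05, -0.37, -0.04, 0.1], [0.02, 0.44, 0.06, -0.37, -0.02, 0.1], [0.03, 0.44, 0.06, -0.38, -0.01, 0.11], [0.04, 0.44, 0.06, -0.38, -0.0, 0.11], [0.05, 0.44, 0.06, -0.38, 0.01, 0.11], [0.06, 0.44, 0.06, -0.38, 0.02, 0.11], [0.07, 0.44, 0.07, -0.39, 0.04, 0.12], [0.08, 0.44, 0.07, -0.39, 0.05, 0.12], [0.09, 0.44, 0.07, -0.39, 0.06, 0.12], [0.1, 0.43, 0.07, -0.39, 0.07, 0.12], [0.11, 0.43, 0.07, -0.39, 0.09, 0.12], [0.12, 0.43, 0.07, -0.39, 0.1, 0.13], [0.13, 0.42, 0.07, -0.39, 0.11, 0.13], [0.13, 0.42, 0.08, -0.39, 0.13, 0.13], [0.14, 0.41, 0.08, -0.38, 0.14, 0.13], [0.15, 0.41, 0.08, -0.38, 0.15, 0.14], [0.16, 0.4, 0.08, -0.38, 0.17, 0.14], [0.17, 0.4, 0.08, -0.37, 0.18, 0.14], [0.18, 0.39, 0.08, -0.37, 0.19, 0.14]]
[ 0.67  0.49 -0.33  2.29  4.19  0.67 -1.43] [ 0.65  0.56 -0.4   2.35  4.68  0.53 -1.93]
```

Run:
```python
from dls import *
from station import monitor
q0=monitor.get_obs()["qpos"]
def line(q,P1,R1,n):
    p0,R0=fk(q);d=(P1-p0);rv=(R0.inv()*R1).as_rotvec()/n;o=[]
    for k in range(n):
        R=R0*Ro.from_rotvec(rv*k);o.append(np.r_[R.inv().apply(d/n)/.04,np.degrees(rv)/6])
    return np.array(o)
for t,b in((48,.08),(52,.08),(52,.06),(55,.08)):
    P,R=pedal(0,t);pre=P-b*R.as_matrix()[:,2];rw=line(q0,pre,R*FL,10)
    q=track(q0,rw);print(t,b,pre,q.round(2),np.linalg.norm(fk(q)[0]-pre))
    if (t,b)==(52,.08):print(rw.round(2).tolist())
    for t2 in(45,48):
        P,R=pedal(0,t2);q2=track(q,line(q,P,R*FL,5));P,R=pedal(.36,t2+4);q3=track(q2,line(q2,P,R*FL,5));print('   ',t2,q2.round(2),q3.round(2))
```

```text
48 0.08 [0.5398 0.0033 0.1296] [ 0.66  0.63 -0.41  2.36  4.55  0.56 -1.77] 2.8393043053952857e-13
    45 [ 0.49  0.73 -0.39  2.32  4.27  0.5  -1.58] [ 0.48  0.86 -0.33  2.33  4.16  0.65 -1.37]
    48 [ 0.52  0.75 -0.39  2.33  4.25  0.56 -1.53] [ 0.51  0.9  -0.34  2.33  4.17  0.69 -1.34]
52 0.08 [0.5381 0.001  0.1261] [ 0.68  0.67 -0.39  2.37  4.51  0.65 -1.67] 1.0059037979985446e-13
[[0.11, 0.88, -0.16, -0.76, 0.04, 0.25], [0.14, 0.89, -0.09, -0.76, 0.04, 0.25], [0.16, 0.89, -0.02, -0.76, 0.04, 0.25], [0.19, 0.88, 0.05, -0.76, 0.04, 0.25], [0.21, 0.87, 0.12, -0.76, 0.04, 0.25], [0.23, 0.85, 0.19, -0.76, 0.04, 0.25], [0.25, 0.83, 0.26, -0.76, 0.04, 0.25], [0.27, 0.8, 0.32, -0.76, 0.04, 0.25], [0.29, 0.76, 0.39, -0.76, 0.04, 0.25], [0.31, 0.72, 0.45, -0.76, 0.04, 0.25]]
    45 [ 0.48  0.73 -0.38  2.32  4.27  0.51 -1.58] [ 0.47  0.86 -0.32  2.33  4.17  0.65 -1.38]
    48 [ 0.51  0.75 -0.38  2.33  4.26  0.57 -1.53] [ 0.5   0.89 -0.33  2.33  4.18  0.7  -1.34]
52 0.06 [0.5477 0.0134 0.1138] [ 0.65  0.7  -0.39  2.37  4.44  0.64 -1.62] 1.3238841135619485e-13
    45 [ 0.49  0.73 -0.38  2.32  4.27  0.51 -1.58] [ 0.47  0.86 -0.32  2.33  4.17  0.65 -1.38]
    48 [ 0.51  0.75 -0.38  2.33  4.26  0.57 -1.53] [ 0.51  0.89 -0.33  2.33  4.18  0.7  -1.34]
55 0.08 [ 0.5368 -0.0006  0.1233] [ 0.7   0.71 -0.37  2.38  4.5   0.71 -1.61] 1.686585558884139e-14
    45 [ 0.48  0.72 -0.37  2.32  4.27  0.51 -1.59] [ 0.47  0.86 -0.31  2.33  4.17  0.66 -1.38]
    48 [ 0.5   0.75 -0.37  2.33  4.26  0.57 -1.54] [ 0.5   0.89 -0.32  2.33  4.18  0.71 -1.35]
```

```bash
python3 -m handwheel '{"gripper":[85,85,85,85,85,85,85,85,85,85,85],"translation":[[0.11,0.88,-0.16],[0.14,0.89,-0.09],[0.16,0.89,-0.02],[0.19,0.88,0.05],[0.21,0.87,0.12],[0.23,0.85,0.19],[0.25,0.83,0.26],[0.27,0.8,0.32],[0.29,0.76,0.39],[0.31,0.72,0.45],[0,0,0]],"delta_rot":[[-0.76,0.04,0.25],[-0.76,0.04,0.25],[-0.76,0.04,0.25],[-0.76,0.04,0.25],[-0.76,0.04,0.25],[-0.76,0.04,0.25],[-0.76,0.04,0.25],[-0.76,0.04,0.25],[-0.76,0.04,0.25],[-0.76,0.04,0.25],[0,0,0]]}'
python3 - <<'E'
from dls import *
from station import cams
P,R=pedal(0,45);to(P,R*FL);P,R=pedal(0,48);to(P,R*FL)
f=cams.grab_frame('wrist');cv2.imwrite('pics/w3.png',f['pixels'])
T=pedal(0,0,0,0)[0];print(proj(f,[T+a*.017*bx+b*.023*by+(.006-a*.003)*ez for a in(-1,1) for b in(-1,1)]))
E
```

```text
clock: 14.85
ee_pos: [0.5369, 0.0005, 0.125]
eef_rot: [3.135, 0.902, -2.234]
ft_force: [0.2, -0.5, 0.7]
finger_gap: 0.997
grasp_force: 0.0
t 14.85 at [0.5369 0.0005 0.125 ] rv [ 0.0501  1.1133 -0.0057] d0 [-0.0042 -0.0256  2.0021] d1 [-0.2371 -0.0152  1.9881] F [ 0.1623 -0.5424  0.6872] gap 0.9968579524956194
t 14.85 at [0.5369 0.0005 0.125 ] rv [ 0.0499  0.6133 -0.007 ] d0 [-0.0238 -0.0256  2.0038] d1 [-0.1523 -0.0152  1.9983] F [ 0.1623 -0.5424  0.6872] gap 0.9968579524956194
[[241.9559 223.9506]
 [305.6121 223.7769]
 [246.1416 230.5874]
 [301.5973 230.4303]]
```

View pics/w3.png

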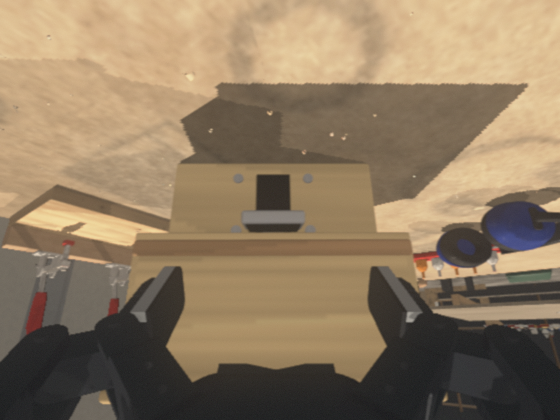

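The tread sits at x 242–304, y 211–231, which agrees with the prediction to within 1 px and is centred between the fingers. Going in to grip it.

```bash
python3 -m handwheel '{"gripper":[85,85,85,85,85,85],"translation":[[0,0,0.4],[0,-0.02,0.4],[-0.02,0,0.4],[-0.02,0,0.4],[0,0,0.4],[0,0,0]],"delta_rot":[[0.05,0.12,0],[0,0.12,0],[0,0.12,0],[0,0.12,0],[0,0.12,0],[0,0,0]]}'
python3 -m handwheel '{"gripper":[60,50,40,40,40,40,40],"translation":[[0,0,0],[0,0,0],[0,0,0],[0,0,0],[0,0,0],[0,0,0],[0,0,0]],"delta_rot":[[0,0,0],[0,0,0],[0,0,0],[0,0,0],[0,0,0],[0,0,0],[0,0,0]]}'
python3 - <<'E'
from dls import *
P,R=pedal(0,48);to(P,R*FL)
for q in(.12,.24,.36,.39):
    a,b=pedal(q-.12,48);c,d=pedal(q,48);print(q,(b*FL).inv().apply(c-a)/.04)
E
```

```text
clock: 15.5
ee_pos: [0.5794, 0.0478, 0.0777]
eef_rot: [-3.13, 0.84, -2.226]
ft_force: [0.8, -1.0, -0.4]
finger_gap: 0.998
grasp_force: 0.0
clock: 16.2
ee_pos: [0.5748, 0.0464, 0.0769]
eef_rot: [-3.135, 0.836, -2.23]
ft_force: [-6.3, -2.2, 5.9]
finger_gap: 0.48
grasp_force: 42.1
t 16.2 at [0.5748 0.0464 0.0769] rv [-0.0396 -0.0125  0.0182] d0 [-0.05    0.0278  0.0885] d1 [-0.0498  0.0275  0.0886] F [-6.3168 -2.1613  5.8928] gap 0.48037596963688295
0.12 [ 0.333  -0.      0.2353]
0.24 [ 0.3024 -0.      0.2735]
0.36 [0.2675 0.     0.3077]
0.39 [0.2582 0.     0.3156]
```

Run:
```python
from dls import *
N=13;o=[]
for k in range(N):
    (a,b),(c,d)=pedal(.03*k,48+k),pedal(.03*(k+1),49+k)
    o.append((b*FL).inv().apply(c-a)/.04)
print(np.round(o,3).tolist())
```

```text
[[0.079, -0.0, 0.055], [0.079, -0.0, 0.056], [0.078, 0.0, 0.057], [0.077, -0.0, 0.058], [0.076, -0.0, 0.059], [0.076, 0.0, 0.06], [0.075, 0.0, 0.061], [0.074, -0.0, 0.062], [0.073, -0.0, 0.063], [0.073, 0.0, 0.064], [0.072, -0.0, 0.065], [0.071, 0.0, 0.066], [0.07, 0.0, 0.067]]
```

```bash
python3 -m handwheel '{"gripper":[40,40,40,40,40,40],"translation":[[0.079,0,0.056],[0.078,0,0.057],[0.077,0,0.058],[0.077,0,0.059],[0.076,0,0.06],[0.075,0,0.06]],"delta_rot":[[0,-0.167,0],[0,-0.167,0],[0,-0.167,0],[0,-0.167,0],[0,-0.167,0],[0,-0.167,0]]}'
python3 - <<'E'
from dls import *
P,R=pedal(.18,54);to(P,R*FL)
E
```

```text
clock: 16.8
ee_pos: [0.5739, 0.0453, 0.0537]
eef_rot: [-3.135, 0.942, -2.229]
ft_force: [-7.3, -2.9, 7.6]
finger_gap: 0.474
grasp_force: 42.0
t 16.8 at [0.5739 0.0453 0.0537] rv [-0.037  -0.0085  0.0199] d0 [-0.0447  0.027   0.0972] d1 [-0.0446  0.0267  0.0973] F [-7.3414 -2.9222  7.5583] gap 0.4740681509236382
```

```bash
python3 -m handwheel '{"gripper":[40,40,40,40,40,40,40,40],"translation":[[0.075,0,0.061],[0.074,0,0.062],[0.073,0,0.063],[0.073,0,0.064],[0.072,0,0.065],[0.071,0,0.066],[0.035,0,0.035],[0,0,0]],"delta_rot":[[0,-0.167,0],[0,-0.167,0],[0,-0.167,0],[0,-0.167,0],[0,-0.167,0],[0,-0.167,0],[0,-0.08,0],[0,0,0]]}'
python3 - <<'E'
from dls import *
P,R=pedal(.36,60);to(P,R*FL)
from station import cams
a=cams.grab_frame('scene')['pixels'];b=cams.grab_frame('side')['pixels']
cv2.imwrite('pics/p1.png',np.hstack([cv2.resize(a[120:320,180:380],(400,400)),cv2.resize(b[130:330,180:380],(400,400))]))
E
```

```text
clock: 17.6
ee_pos: [0.5759, 0.0477, 0.0292]
eef_rot: [-3.136, 1.056, -2.23]
ft_force: [-8.1, -6.1, 10.2]
finger_gap: 0.478
grasp_force: 44.4
t 17.6 at [0.5759 0.0477 0.0292] rv [-0.0365  0.0837  0.0113] d0 [-0.0662  0.0279  0.0828] d1 [-0.0669  0.0277  0.0824] F [-8.0837 -6.075  10.1783] gap 0.47817837676644437
```

View pics/p1.png

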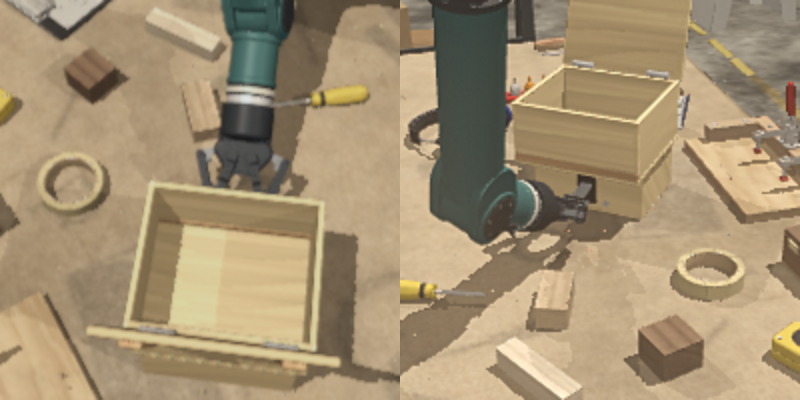

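The lid is standing open and leaning back, and the offcuts and tape haven't moved. I'll give a small extra push to confirm the bottom stop, then release.

```bash
python3 -m handwheel '{"gripper":[40,40,40],"translation":[[0.04,0,0.035],[0.03,0,0.03],[0,0,0]],"delta_rot":[[0,0,0],[0,0,0],[0,0,0]]}'
python3 - <<'E'
from dls import *
from station import monitor
o=monitor.get_obs();print(o['qpos'],o['ft_force'])
q=o['qpos'];p,R=fk(q)
# plan: retract along -z 100mm ; then to above batten
def line(q,P1,R1,n):
    p0,R0=fk(q);d=(P1-p0);rv=(R0.inv()*R1).as_rotvec()/n;o=[]
    for k in range(n):
        Rk=R0*Ro.from_rotvec(rv*k);o.append(np.r_[Rk.inv().apply(d/n)/.04,np.degrees(rv)/6])
    return np.array(o)
q1=track(q,line(q,p-.1*R.as_matrix()[:,2],R,6));print(q1)
B=np.array([.4487,-.318,.22])
for yaw in(np.radians(119),np.radians(-61)):
    for up in(0,.15):
        A=fk(q1)[0]+[-.1,-.15,up]; 
        Rm=down(yaw)
        q2=track(q1,line(q1,B+[0,0,up],Rm,20));print(yaw,up,q2.round(2),np.linalg.norm(fk(q2)[0]-B-[0,0,up]), (R.inv()*Rm).as_rotvec(degrees=True)/6)
    # IK existence
    s=set()
    for k in range(8):
        qq,e=ik(B,Rm,np.random.default_rng(k).uniform(lo,hi),1e-3)
        if e<.01:print('   ',qq.round(2))
E
```

```text
clock: 18.0
ee_pos: [0.5761, 0.048, 0.0287]
eef_rot: [-3.131, 1.061, -2.228]
ft_force: [-16.5, -15.9, 24.1]
finger_gap: 0.48
grasp_force: 51.2
[ 0.5813  0.9909 -0.344   2.3349  4.2305  0.8523 -1.2591] [-16.4891 -15.9378  24.1482]
[ 0.7497  0.8772 -0.3101  2.3829  4.4846  0.844  -1.4015]
2.076941809873252 0 [-0.57  0.84  1.36  2.14  4.68  0.93 -3.09] 0.236025552749013 [ 9.8142  6.574  16.7871]
2.076941809873252 0.15 [ 2.69 -0.47 -0.87  2.    4.68  1.2  -3.09] 0.3999332042482509 [ 9.8142  6.574  16.7871]
    [ 1.37  0.65 -1.23  1.96  0.71  1.06  0.32]
    [ 0.64  0.36 -0.14  1.99  0.07  0.79  0.97]
    [ 0.88  0.39 -0.45  1.98  0.23  0.82  0.81]
-1.064650843716541 0 [-0.32  0.91  1.36  2.    4.68  1.41 -1.08] 0.24774445695778313 [ -5.9472   8.8784 -10.0489]
-1.064650843716541 0.15 [-0.47  0.56  1.36  1.78  4.68  1.76 -1.36] 0.4264733620326757 [ -5.9472   8.8784 -10.0489]
    [ 1.22  0.51 -0.95  1.97  0.52  0.93 -2.63]
    [ 0.17  0.39  0.48  2.01 -0.25  0.79 -1.84]
    [ 0.16  0.39  0.49  2.01 -0.26  0.8  -1.83]
    [ 0.57  0.36 -0.05  2.    0.02  0.79 -2.13]
```

The bottom stop is confirmed: the force rose while the tool stayed put. Next I'll release and back off.

```bash
python3 -m handwheel '{"gripper":[60,85,85,85,85,85,85,85,85,85,85,85],"translation":[[0,0,0],[0,0,0],[0,0,0],[0,0,0],[0,0,-0.3],[0,0,-0.4],[0,0,-0.5],[0,0,-0.5],[0,0,-0.5],[0,0,-0.5],[0,0,0],[0,0,0]],"delta_rot":[[0,0,0],[0,0,0],[0,0,0],[0,0,0],[0,0,0],[0,0,0],[0,0,0],[0,0,0],[0,0,0],[0,0,0],[0,0,0],[0,0,0]]}'
cat > plan.py <<'E'
from dls import *
from station import monitor
def line(q,P1,R1,n):
    p0,R0=fk(q);d=(P1-p0);rv=(R0.inv()*R1).as_rotvec()/n;o=[]
    for k in range(n):
        Rk=R0*Ro.from_rotvec(rv*k);o.append(np.r_[Rk.inv().apply(d/n)/.04,np.degrees(rv)/6])
    return np.array(o)
def path(pts,ns):
    qs=[pts[0]]
    for a,b,n in zip(pts[:-1],pts[1:],ns):qs+=[a+(b-a)*k/n for k in range(1,n+1)]
    return qs
def show(qs,n=12):
    rw=rows(qs).round(2)+0.0
    for i in range(0,len(rw),n):
        b=rw[i:i+n];print("T",b[:,:3].tolist());print("R",b[:,3:].tolist())
        print("  ->",track(qs[0],rw[:i+n]).round(2),"plan",qs[min(i+n,len(qs)-1)].round(2))
    print("max",np.abs(rw).max(0));print("tcp",np.array([fk(q)[0] for q in qs[::4]]).round(2).tolist())
def now():
    q=monitor.get_obs()["qpos"];print("now",q);return q
E
cat > p1.py <<'E'
from plan import *
q=now()
g,e=ik(np.array([.4487,-.318,.22]),down(np.radians(119)),np.array([.64,.36,-.14,1.99,.07,.79,.97]),1e-3);print(g,e)
A=np.array([.7,.4,-.2,2.2,3.7,.8,-1.0]);B=np.array([.65,.3,-.1,2.1,1.9,.7,0])
qs=path([q,A,B,g],[12,12,12]);show(qs)
E
python3 p1.py
```

```text
clock: 19.2
ee_pos: [0.5217, -0.0254, 0.078]
eef_rot: [-3.129, 1.055, -2.226]
ft_force: [0.3, -0.6, -0.7]
finger_gap: 0.996
grasp_force: 0.0
now [ 0.7589  0.8712 -0.3122  2.3781  4.4996  0.8338 -1.4156]
[ 0.6412  0.3633 -0.1388  1.9921  0.0692  0.7906  0.9688] 5.803310609842072e-10
T [[-0.2, -0.87, -0.22], [-0.21, -0.88, -0.22], [-0.23, -0.9, -0.22], [-0.24, -0.91, -0.22], [-0.26, -0.93, -0.22], [-0.27, -0.94, -0.21], [-0.28, -0.95, -0.21], [-0.29, -0.96, -0.21], [-0.31, -0.98, -0.21], [-0.32, -0.99, -0.2], [-0.32, -1.0, -0.2], [-0.33, -1.01, -0.2]]
R [[0.75, 0.18, -0.32], [0.75, 0.17, -0.32], [0.75, 0.16, -0.31], [0.75, 0.14, -0.31], [0.75, 0.13, -0.3], [0.76, 0.12, -0.29], [0.76, 0.11, -0.27], [0.76, 0.1, -0.26], [0.76, 0.09, -0.24], [0.75, 0.08, -0.22], [0.75, 0.07, -0.2], [0.75, 0.06, -0.18]]
  -> [ 0.66  0.4  -0.15  2.2   3.71  0.81 -1.03] plan [ 0.7  0.4 -0.2  2.2  3.7  0.8 -1. ]
T [[0.45, -0.93, -0.06], [0.49, -0.88, -0.05], [0.53, -0.82, -0.05], [0.56, -0.76, -0.04], [0.58, -0.7, -0.04], [0.6, -0.63, -0.04], [0.62, -0.55, -0.04], [0.63, -0.48, -0.04], [0.63, -0.4, -0.04], [0.
[... 544 characters left out ...]
[0.62, 0.56, -0.04], [0.59, 0.62, -0.05], [0.56, 0.68, -0.05], [0.52, 0.74, -0.05], [0.48, 0.8, -0.05]]
R [[0.01, 0.9, 0.36], [-0.07, 0.91, 0.35], [-0.15, 0.91, 0.34], [-0.23, 0.91, 0.33], [-0.31, 0.9, 0.31], [-0.39, 0.88, 0.3], [-0.47, 0.86, 0.29], [-0.55, 0.83, 0.28], [-0.62, 0.79, 0.27], [-0.69, 0.75, 0.25], [-0.76, 0.7, 0.24], [-0.82, 0.65, 0.23]]
  -> [ 0.53  0.36  0.01  2.   -0.01  0.78  1.05] plan [ 0.64  0.36 -0.14  1.99  0.07  0.79  0.97]
max [0.69 1.01 0.22 0.92 0.91 0.38]
tcp [[0.52, -0.02, 0.08], [0.61, -0.13, 0.14], [0.68, -0.23, 0.25], [0.71, -0.31, 0.39], [0.67, -0.46, 0.43], [0.58, -0.56, 0.44], [0.48, -0.59, 0.4], [0.41, -0.55, 0.32], [0.4, -0.45, 0.25], [0.45, -0.32, 0.22]]
```

```bash
python3 -m handwheel '{"gripper":[85,85,85,85,85,85,85,85,85,85,85,85],"translation":[[-0.2,-0.87,-0.22],[-0.21,-0.88,-0.22],[-0.23,-0.9,-0.22],[-0.24,-0.91,-0.22],[-0.26,-0.93,-0.22],[-0.27,-0.94,-0.21],[-0.28,-0.95,-0.21],[-0.29,-0.96,-0.21],[-0.31,-0.98,-0.21],[-0.32,-0.99,-0.2],[-0.32,-1.0,-0.2],[-0.33,-1.0,-0.2]],"delta_rot":[[0.75,0.18,-0.32],[0.75,0.17,-0.32],[0.75,0.16,-0.31],[0.75,0.14,-0.31],[0.75,0.13,-0.3],[0.76,0.12,-0.29],[0.76,0.11,-0.27],[0.76,0.1,-0.26],[0.76,0.09,-0.24],[0.75,0.08,-0.22],[0.75,0.07,-0.2],[0.75,0.06,-0.18]]}'
python3 -m handwheel '{"gripper":[85,85,85,85,85,85,85,85,85,85,85,85],"translation":[[0.45,-0.93,-0.06],[0.49,-0.88,-0.05],[0.53,-0.82,-0.05],[0.56,-0.76,-0.04],[0.58,-0.7,-0.04],[0.6,-0.63,-0.04],[0.62,-0.55,-0.04],[0.63,-0.48,-0.04],[0.63,-0.4,-0.04],[0.63,-0.32,-0.05],[0.62,-0.24,-0.06],[0.61,-0.16,-0.06]],"delta_rot":[[0.92,0.61,0.12],[0.87,0.66,0.15],[0.8,0.7,0.17],[0.73,0.74,0.19],[0.66,0.77,0.22],[0.58,0.8,0.25],[0.5,0.82,0.27],[0.41,0.84,0.3],[0.33,0.85,0.32],[0.24,0.85,0.34],[0.15,0.84,0.36],[0.06,0.83,0.38]]}'
cat > p2.py <<'E'
from plan import *
q=now();R=down(np.radians(119));B=np.array([.4487,-.318,.20])
to(B,R)
rw=line(q,B,R,12);f=track(q,rw);print("line",f,np.abs(rw).max());print(rw.round(2)[:,:3].tolist(),rw[0,3:].round(2))
E
python3 p2.py
```

```text
clock: 20.4
ee_pos: [0.706, -0.3128, 0.3911]
eef_rot: [-1.915, 0.752, -1.899]
ft_force: [-0.7, 0.2, -0.4]
finger_gap: 0.997
grasp_force: 0.0
clock: 21.6
ee_pos: [0.4791, -0.5875, 0.4006]
eef_rot: [-2.194, 0.704, 2.996]
ft_force: [-0.6, 0.0, -1.2]
finger_gap: 0.991
grasp_force: 0.0
now [ 0.2156  0.3211  0.4446  2.119   1.9589  0.5327 -0.1315]
t 21.6 at [ 0.4791 -0.5875  0.4006] rv [-5.0413  9.4627  4.6688] d0 [ 4.5629  6.022  -3.7483] d1 [6.2615 2.6031 5.0152] F [-0.6405  0.043  -1.2279] gap 0.9912451740282978
line [ 0.5114  0.3858  0.0296  2.0162 -0.0165  0.7398  1.0572] 0.7885549674871721
[[0.38, 0.5, -0.31], [0.42, 0.5, -0.26], [0.46, 0.49, -0.2], [0.5, 0.48, -0.14], [0.53, 0.46, -0.07], [0.55, 0.44, -0.01], [0.56, 0.42, 0.05], [0.57, 0.39, 0.12], [0.58, 0.36, 0.18], [0.57, 0.33, 0.25], [0.56, 0.29, 0.31], [0.55, 0.26, 0.36]] [-0.42  0.79  0.39]
```

```bash
python3 -m handwheel '{"gripper":[85,85,85,85,85,85,85,85,85,85,85,85],"translation":[[0.38,0.5,-0.31],[0.42,0.5,-0.26],[0.46,0.49,-0.2],[0.5,0.48,-0.14],[0.53,0.46,-0.07],[0.55,0.44,-0.01],[0.56,0.42,0.05],[0.57,0.39,0.12],[0.58,0.36,0.18],[0.57,0.33,0.25],[0.56,0.29,0.31],[0.55,0.26,0.36]],"delta_rot":[[-0.42,0.79,0.39],[-0.42,0.79,0.39],[-0.42,0.79,0.39],[-0.42,0.79,0.39],[-0.42,0.79,0.39],[-0.42,0.79,0.39],[-0.42,0.79,0.39],[-0.42,0.79,0.39],[-0.42,0.79,0.39],[-0.42,0.79,0.39],[-0.42,0.79,0.39],[-0.42,0.79,0.39]]}'
python3 -m handwheel '{"gripper":[85,85],"translation":[[0,0,0],[0,0,0]],"delta_rot":[[0,0,0],[0,0,0]]}' >/dev/null
python3 - <<'E'
from plan import *
from station import cams
R=down(np.radians(119));to(np.array([.4487,-.318,.016-.012]),R)
f=cams.grab_frame('wrist');pickle.dump(f,open('w4.pkl','wb'));cv2.imwrite('pics/w4.png',f['pixels'])
print(proj(f,[.4487,-.318,.032]))
g=f['pixels'];hsv=cv2.cvtColor(g,cv2.COLOR_BGR2HSV);m=((hsv[...,2]>170)&(hsv[...,1]<130)).astype(np.uint8)
m=cv2.morphologyEx(m,cv2.MORPH_OPEN,np.ones((5,5)))
cs,_=cv2.findContours(m,0,2)
for c in sorted(cs,key=cv2.contourArea)[-4:]:
    r=cv2.minAreaRect(c);print(cv2.contourArea(c),r);b=cv2.boxPoints(r);W=np.array([onz(f,*p,.032) for p in b]);print(W[:,:2].tolist(),W.mean(0))
E
```

```text
clock: 22.8
ee_pos: [0.4468, -0.3296, 0.1984]
eef_rot: [-3.129, 0.022, 2.087]
ft_force: [0.1, 0.3, -0.1]
finger_gap: 0.993
grasp_force: 0.0
t 23.0 at [ 0.446  -0.332   0.1989] rv [-0.1575  0.2611  0.1034] d0 [0.405  0.3121 4.8578] d1 [0.2749 0.2282 4.8715] F [-0.1846 -0.6256  0.5874] gap 0.9956013029706416
[[288.1653 173.7809]]
855.5 ((261.0, 92.5), (25.0, 66.0), 90.0)
[[0.3520373406552445, -0.2676458921059219], [0.40740326526650417, -0.23626550796549847], [0.4190247500349515, -0.25587702179483074], [0.36238422257712943, -0.2880649318689816]] [ 0.3852 -0.262   0.032 ]
3817.0 ((295.5232238769531, 171.490966796875), (50.16451644897461, 121.207763671875), 0.5305013060569763)
[[0.4642317888843455, -0.38511722450612335], [0.40193440725152735, -0.27170151951578114], [0.44529247628494395, -0.24755020050813242], [0.5130871496105729, -0.35756384744944847]] [ 0.4561 -0.3155  0.032 ]
4984.0 ((423.902587890625, 59.60929870605469), (51.07631301879883, 131.76568603515625), 48.05869674682617)
[[0.46295671826219675, -0.2095423532715172], [0.4972376293769346, -0.10662140183041444], [0.5436588825518082, -0.11480173453789691], [0.5123263567160149, -0.2220168064194035]] [ 0.504  -0.1632  0.032 ]
10180.5 ((252.6533203125, 340.06158447265625), (163.7495574951172, 97.23001861572266), 10.581635475158691)
[[0.4400744317555717, -0.6321401102934763], [0.4014470809482367, -0.48816394198332036], [0.5883872911955179, -0.4273445999863465], [0.6517964158140394, -0.567720273407184]] [ 0.5204 -0.5288  0.032 ]
```

View pics/w4.png

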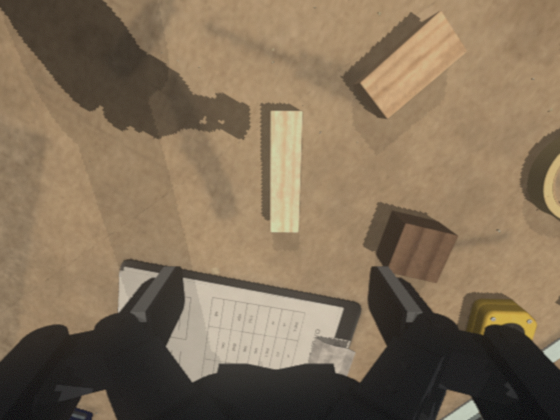

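The batten spans x 270–301, y 110–233, with its length almost along the image columns and close to the prediction. I'll refine from its corners.

Run:
```python
from plan import *
f=pickle.load(open('w4.pkl','rb'))
W=np.array([onz(f,*p,.032) for p in((271,111),(301,111),(300,233),(270,232.5))]);c=W.mean(0)
a=W[0]+W[1]-W[2]-W[3];yaw=np.arctan2(a[1],a[0]);print(c,yaw,np.linalg.norm(a)/2)
R=down(yaw);q=now();P=np.array([c[0],c[1],.006]);to(P,R);pre=P+[0,0,.09];to(pre,R)
print(track(q,line(q,P,R,8)))
```

```text
[ 0.4472 -0.3211  0.032 ] 2.0891712526781943 0.1300263190802881
now [0.516  0.3868 0.0337 2.0166 0.0229 0.7214 1.047 ]
t 23.05 at [ 0.4465 -0.3322  0.1995] rv [-0.1528  0.2722 -0.0135] d0 [0.3705 0.2306 4.826 ] d1 [0.2325 0.1537 4.8377] F [ 0.6374  0.5123 -0.3273] gap 0.9944563191450787
t 23.05 at [ 0.4465 -0.3322  0.1995] rv [-0.1528  0.2722 -0.0135] d0 [0.3064 0.1946 2.5772] d1 [0.2325 0.1537 2.5877] F [ 0.6374  0.5123 -0.3273] gap 0.9944563191450787
[ 0.5411  0.6917 -0.0011  2.1189  0.0022  0.331   1.0565]
```

```bash
python3 -m handwheel '{"gripper":[85,85,85,85,85,85,85,85,85],"translation":[[0,0,0],[0.12,0.08,0.6],[0.12,0.08,0.7],[0,0,0.8],[0,0,0.8],[0,0,0.8],[0,0,0.7],[0,0,0.3],[0,0,0]],"delta_rot":[[-0.15,0.27,-0.01],[0,0,0],[0,0,0],[0,0,0],[0,0,0],[0,0,0],[0,0,0],[0,0,0],[0,0,0]]}'
python3 -c "
from plan import *
to(np.array([.4472,-.3211,.006]),down(2.089))"
```

```text
clock: 23.95
ee_pos: [0.4467, -0.3201, 0.0107]
eef_rot: [-3.141, -0.002, 2.088]
ft_force: [-0.3, -0.3, 0.5]
finger_gap: 0.993
grasp_force: 0.0
t 23.95 at [ 0.4467 -0.3201  0.0107] rv [-0.0072 -0.0197 -0.0071] d0 [-0.0274 -0.0017  0.1165] d1 [-0.0272 -0.0018  0.1165] F [-0.2799 -0.3145  0.539 ] gap 0.9926727327464037
```

```bash
python3 -m handwheel '{"gripper":[60,40,25,25,25,25,25,25,25,25,25,25],"translation":[[0,0,0],[0,0,0],[0,0,0],[0,0,0],[0,0,0],[0,0,-0.4],[0,0,-0.8],[0,0,-1],[0,0,-1],[0,0,-1],[0,0,-1],[0,0,-1]],"delta_rot":[[0,0,0],[0,0,0],[0,0,0],[0,0,0],[0,0,0],[0,0,0],[0,0,0],[0,0,0],[0,0,0],[0,0,0],[0,0,0],[0,0,0]]}'
python3 - <<'E'
from plan import *
q=now();P=M.copy();P[2]=.29;R=down(YAW+np.pi/2);to(P,R);rw=line(q,P,R,13);print(rw.round(2).tolist());f=track(q,rw);print(f);P[2]=.125;print(track(f,line(f,P,R,5)))
E
```

```text
clock: 25.15
ee_pos: [0.4462, -0.3207, 0.2613]
eef_rot: [3.141, -0.001, 2.086]
ft_force: [1.0, -0.6, -1.0]
finger_gap: 0.29
grasp_force: 0.0
now [ 0.5255  0.3109  0.02    1.955  -0.0091  0.8762  1.0661]
t 25.15 at [ 0.4462 -0.3207  0.2613] rv [ 0.0063 -0.0064 -3.7561] d0 [ 7.4462  9.7758 -0.7061] d1 [ 3.1304 11.8827 -0.7169] F [ 0.9649 -0.6279 -0.9687] gap 0.29039153753340485
[[0.57, 0.75, -0.05, 0.0, -0.0, -0.29], [0.55, 0.77, -0.05, 0.0, -0.0, -0.29], [0.53, 0.79, -0.05, 0.0, -0.0, -0.29], [0.5, 0.8, -0.05, 0.0, -0.0, -0.29], [0.48, 0.82, -0.05, 0.0, -0.0, -0.29], [0.45, 0.83, -0.05, 0.0, -0.0, -0.29], [0.43, 0.84, -0.05, 0.0, -0.0, -0.29], [0.4, 0.86, -0.05, 0.0, -0.0, -0.29], [0.38, 0.87, -0.05, 0.0, -0.0, -0.29], [0.35, 0.88, -0.05, 0.0, -0.0, -0.29], [0.32, 0.89, -0.05, 0.0, -0.0, -0.29], [0.3, 0.9, -0.05, 0.0, -0.0, -0.29], [0.27, 0.91, -0.05, 0.0, -0.0, -0.29]]
[-0.1248  0.4299 -0.2084  1.6939  0.1008  1.0283  0.5421]
[-0.1474  0.6043 -0.1812  1.8358  0.1567  0.7152  0.4933]
```

Run:
```python
from plan import *
from station import cams
F=pickle.load(open("f0.pkl","rb"))
s=cams.grab_frame('scene');w=cams.grab_frame('wrist')
u,v=proj(s,[.4472,-.3211,.032])[0].astype(int);print(u,v)
d=np.abs(s['pixels'].astype(int)-F['scene']['pixels']).max(2);print("diff at old place",d[v-6:v+7:3,u-16:u+17:4])
cv2.imwrite('pics/c1.png',np.hstack([cv2.resize(s['pixels'][80:230,180:380],(400,300)),cv2.resize(w['pixels'],(400,300))]))
```

```text
270 133
diff at old place [[5 5 4 5 5 4 4 4 5]
 [5 5 4 5 5 5 5 5 4]
 [4 5 5 5 5 4 5 5 5]
 [4 3 4 4 5 4 5 4 5]
 [5 4 4 3 4 5 5 4 5]]
```

View pics/c1.png

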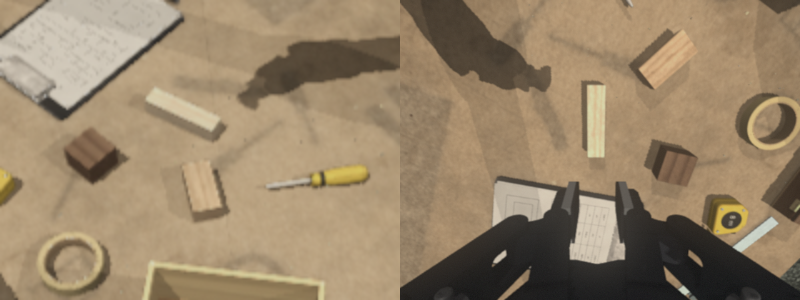

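The batten hasn't moved. I lifted before the slow fingers had closed. I'll reopen, go back down and give them more time.

```bash
python3 -m handwheel '{"gripper":[85,85,85,85,85,85,85,85,85,85,85],"translation":[[0,0,0],[0,0,0],[-0.03,0,0.5],[0,0,0.9],[0,0,0.9],[0,0,0.9],[0,0,0.9],[0,0,0.9],[0,0,0.7],[0,0,0.65],[0,0,0]],"delta_rot":[[0,0,0],[0,0,0],[0,0,0],[0,0,0],[0,0,0],[0,0,0],[0,0,0],[0,0,0],[0,0,0],[0,0,0],[0,0,0]]}'
python3 -m handwheel '{"gripper":[60,40,24,24,24,24,24,24,24,24,24],"translation":[[0,0,0],[0,0,0],[0,0,0],[0,0,0],[0,0,0],[0,0,0],[0,0,0],[0,0,0],[0,0,0],[0,0,0],[0,0,0]],"delta_rot":[[0,0,0],[0,0,0],[0,0,0],[0,0,0],[0,0,0],[0,0,0],[0,0,0],[0,0,0],[0,0,0],[0,0,0],[0,0,0]]}'
```

```text
clock: 26.35
ee_pos: [0.4435, -0.3192, 0.001]
eef_rot: [-3.137, -0.01, 2.087]
ft_force: [-0.8, 0.6, 0.1]
finger_gap: 0.996
grasp_force: 0.0
clock: 27.45
ee_pos: [0.4481, -0.3223, 0.007]
eef_rot: [3.14, 0.001, 2.086]
ft_force: [-0.3, 0.7, 4.9]
finger_gap: 0.342
grasp_force: 58.8
```

```bash
python3 -m handwheel '{"gripper":[24,24,24,24,24,24,24,24,24],"translation":[[0,0,-0.4],[0,0,-0.8],[0,0,-0.9],[0,0,-0.9],[0,0,-0.9],[0,0,-0.9],[0,0,-0.9],[0,0,-0.9],[0,0,-0.5]],"delta_rot":[[0,0,0],[0,0,0],[0,0,0],[0,0,0],[0,0,0],[0,0,0],[0,0,0],[0,0,0],[0,0,0]]}'
python3 - <<'E'
from plan import *
q=now();P=M.copy();P[2]=.29;R=down(YAW+np.pi/2);to(P,R);rw=line(q,P,R,13);print(rw.round(2).tolist());f=track(q,rw);print(f)
E
```

```text
clock: 28.35
ee_pos: [0.448, -0.3226, 0.2934]
eef_rot: [3.138, 0.004, 2.086]
ft_force: [-0.0, 0.1, -0.8]
finger_gap: 0.345
grasp_force: 59.6
now [ 0.5238  0.2782  0.0234  1.9164 -0.0089  0.942   1.0672]
t 28.35 at [ 0.448  -0.3226  0.2934] rv [ 0.0224  0.0442 -3.7565] d0 [7.5106 9.7583 0.0866] d1 [ 3.196 11.892  0.086] F [-0.0052  0.1391 -0.7529] gap 0.34489620401359455
[[0.58, 0.75, 0.01, 0.0, 0.0, -0.29], [0.55, 0.77, 0.01, 0.0, 0.0, -0.29], [0.53, 0.78, 0.01, 0.0, 0.0, -0.29], [0.51, 0.8, 0.01, 0.0, 0.0, -0.29], [0.48, 0.82, 0.01, 0.0, 0.0, -0.29], [0.46, 0.83, 0.01, 0.0, 0.0, -0.29], [0.43, 0.84, 0.01, 0.0, 0.0, -0.29], [0.41, 0.86, 0.01, 0.0, 0.0, -0.29], [0.38, 0.87, 0.01, 0.0, 0.0, -0.29], [0.35, 0.88, 0.01, 0.0, 0.0, -0.29], [0.33, 0.89, 0.01, 0.0, 0.0, -0.29], [0.3, 0.9, 0.01, 0.0, 0.0, -0.29], [0.27, 0.91, 0.01, 0.0, 0.0, -0.29]]
[-0.1171  0.4306 -0.2193  1.6936  0.1062  1.0291  0.5372]
```

```bash
python3 -m handwheel '{"gripper":[24,24,24,24,24,24,24,24,24,24,24,24],"translation":[[0.58,0.75,0],[0.55,0.77,0],[0.53,0.78,0],[0.51,0.8,0],[0.48,0.82,0],[0.46,0.83,0],[0.43,0.84,0],[0.41,0.86,0],[0.38,0.87,0],[0.35,0.88,0],[0.33,0.89,0],[0.3,0.9,0]],"delta_rot":[[0,0,-0.29],[0,0,-0.29],[0,0,-0.29],[0,0,-0.29],[0,0,-0.29],[0,0,-0.29],[0,0,-0.29],[0,0,-0.29],[0,0,-0.29],[0,0,-0.29],[0,0,-0.29],[0,0,-0.29]]}'
python3 -m handwheel '{"gripper":[24,24],"translation":[[0.27,0.9,0],[0,0,0]],"delta_rot":[[0,0,-0.29],[0,0,0]]}'
python3 - <<'E'
from plan import *
P=M.copy();P[2]=.125;R=down(YAW+np.pi/2);to(P,R)
E
```

```text
clock: 29.55
ee_pos: [0.624, 0.0983, 0.2904]
eef_rot: [3.141, -0.0, 2.452]
ft_force: [0.7, -0.0, -1.3]
finger_gap: 0.342
grasp_force: 59.6
clock: 29.75
ee_pos: [0.6392, 0.1401, 0.2905]
eef_rot: [3.135, -0.003, 2.491]
ft_force: [-1.0, 0.7, -1.2]
finger_gap: 0.344
grasp_force: 59.6
t 29.75 at [0.6392 0.1401 0.2905] rv [ 0.061  -0.0265  0.1044] d0 [-0.1522 -0.198   4.1352] d1 [-0.1427 -0.1699  4.1368] F [-0.9858  0.6905 -1.1762] gap 0.34359565367268574
```

Above the mouth with the batten held. Next I lower it, release and rise.

```bash
python3 -m handwheel '{"gripper":[24,24,24,24,24,24,24,24],"translation":[[-0.07,-0.08,0.3],[-0.07,-0.08,0.6],[0,0,0.7],[0,0,0.7],[0,0,0.7],[0,0,0.6],[0,0,0.5],[0,0,0]],"delta_rot":[[0.06,-0.03,0.1],[0,0,0],[0,0,0],[0,0,0],[0,0,0],[0,0,0],[0,0,0],[0,0,0]]}'
python3 -m handwheel '{"gripper":[40,50,60,60,60,60,60,60,60,60,60,60],"translation":[[0,0,0],[0,0,0],[0,0,0],[0,0,0],[0,0,0],[0,0,-0.5],[0,0,-0.9],[0,0,-0.9],[0,0,-0.9],[0,0,-0.9],[0,0,-0.9],[0,0,-0.5]],"delta_rot":[[0,0,0],[0,0,0],[0,0,0],[0,0,0],[0,0,0],[0,0,0],[0,0,0],[0,0,0],[0,0,0],[0,0,0],[0,0,0],[0,0,0]]}'
cat > p3.py <<'E'
from plan import *
q=now();print(fk(q)[0])
C=np.array([.2156,.3211,.4446,2.119,1.9589,.5327,-.1315]);D=np.array([.64,.40,-.15,2.2,3.71,.8,-1.0])
X=np.array([.5114,.3,.03,2.0,-.0165,.75,1.0572])
B=np.array([.65,.3,-.1,2.1,1.9,.7,0])
for c in(B,C):
    qs=path([q,X,c,D],[12,12,12]);show(qs)
E
python3 p3.py
```

```text
clock: 30.55
ee_pos: [0.6355, 0.1188, 0.1224]
eef_rot: [-3.128, -0.001, 2.468]
ft_force: [-0.3, -0.3, -1.3]
finger_gap: 0.344
grasp_force: 59.6
clock: 31.75
ee_pos: [0.6406, 0.1243, 0.35]
eef_rot: [-3.14, 0.006, 2.471]
ft_force: [0.4, 0.5, 0.1]
finger_gap: 0.703
grasp_force: 0.0
now [-0.1091  0.3831 -0.2176  1.6221  0.0949  1.1439  0.5497]
[0.6408 0.1243 0.3501]
T [[-0.67, -0.83, 0.24], [-0.63, -0.85, 0.23], [-0.6, -0.88, 0.22], [-0.56, -0.9, 0.21], [-0.52, -0.92, 0.2], [-0.48, -0.93, 0.2], [-0.43, -0.95, 0.19], [-0.39, -0.96, 0.18], [-0.35, -0.97, 0.17], [-0.31, -0.98, 0.16], [-0.27, -0.98, 0.15], [-0.22, -0.99, 0.14]]
R [[-0.05, -0.03, 0.29], [-0.05, -0.04, 0.29], [-0.05, -0.04, 0.3], [-0.04, -0.05, 0.3], [-0.04, -0.06, 0.31], [-0.03, -0.06, 0.31], [-0.03, -0.07, 0.32], [-0.02, -0.08, 0.32], [-0.02, -0.08, 0.32], [-0.01, -0.09, 0.33], [0.0, -0.1, 0.33], [0.01, -0.1, 0.34]]
  -> [ 0.54  0.3  -0.01  2.    0.    0.75  1.04] plan [ 0.51  0.3   0.03  2.   -0.02  0.75  1.06]
T [[-0.39, -0.82, 0.02], [-0.45, -0.76, 0.03], [-0.5, -0.69, 0.03], [-0.54, -0.62, 0.03], [-0.58, -0.54, 0.02], [-
[... 2832 characters left out ...]
6, 0.71, -0.06], [-0.67, 0.76, -0.07], [-0.68, 0.8, -0.07], [-0.67, 0.83, -0.07]]
R [[-0.12, -0.66, -0.56], [-0.19, -0.7, -0.52], [-0.26, -0.74, -0.47], [-0.34, -0.77, -0.43], [-0.4, -0.8, -0.38], [-0.47, -0.82, -0.34], [-0.54, -0.83, -0.29], [-0.6, -0.84, -0.25], [-0.66, -0.85, -0.21], [-0.71, -0.85, -0.17], [-0.77, -0.84, -0.14], [-0.82, -0.83, -0.11]]
  -> [ 0.64  0.4  -0.15  2.2   3.71  0.8  -1.  ] plan [ 0.64  0.4  -0.15  2.2   3.71  0.8  -1.  ]
max [0.68 0.99 0.24 0.95 0.85 0.56]
tcp [[0.64, 0.12, 0.35], [0.62, -0.04, 0.31], [0.56, -0.2, 0.28], [0.46, -0.32, 0.25], [0.4, -0.46, 0.28], [0.42, -0.56, 0.34], [0.48, -0.59, 0.4], [0.57, -0.56, 0.41], [0.67, -0.46, 0.41], [0.71, -0.3, 0.39]]
```

```bash
python3 -m handwheel '{"gripper":[85,85,85,85,85,85,85,85,85,85,85,85],"translation":[[-0.67,-0.83,0.24],[-0.63,-0.85,0.23],[-0.6,-0.88,0.22],[-0.56,-0.9,0.21],[-0.52,-0.92,0.2],[-0.48,-0.93,0.2],[-0.43,-0.95,0.19],[-0.39,-0.96,0.18],[-0.35,-0.97,0.17],[-0.31,-0.98,0.16],[-0.27,-0.98,0.15],[-0.22,-0.99,0.14]],"delta_rot":[[-0.05,-0.03,0.29],[-0.05,-0.04,0.29],[-0.05,-0.04,0.3],[-0.04,-0.05,0.3],[-0.04,-0.06,0.31],[-0.03,-0.06,0.31],[-0.03,-0.07,0.32],[-0.02,-0.08,0.32],[-0.02,-0.08,0.32],[-0.01,-0.09,0.33],[0,-0.1,0.33],[0.01,-0.1,0.34]]}'
python3 -m handwheel '{"gripper":[85,85,85,85,85,85,85,85,85,85,85,85],"translation":[[-0.39,-0.82,0.02],[-0.45,-0.76,0.03],[-0.5,-0.69,0.03],[-0.54,-0.62,0.03],[-0.58,-0.54,0.02],[-0.61,-0.47,0.02],[-0.64,-0.38,0.01],[-0.66,-0.3,0.01],[-0.67,-0.22,0],[-0.68,-0.13,-0.01],[-0.68,-0.05,-0.02],[-0.68,0.04,-0.03]],"delta_rot":[[0.87,-0.5,-0.27],[0.81,-0.57,-0.28],[0.74,-0.63,-0.29],[0.67,-0.69,-0.3],[0.59,-0.74,-0.31],[0.51,-0.79,-0.32],[0.43,-0.83,-0.33],[0.34,-0.86,-0.34],[0.25,-0.89,-0.34],[0.15,-0.9,-0.34],[0.06,-0.91,-0.35],[-0.03,-0.91,-0.35]]}'
cat > p4.py <<'E'
from plan import *
q=now()
D=np.array([.64,.40,-.15,2.2,3.71,.8,-1.0])
show(path([q,D],[12]))
E
python3 p4.py
python3 - <<'E'
from h import *
from station import cams
s=cams.grab_frame('scene');a=s['pixels'];cv2.imwrite('pics/b1.png',cv2.resize(a[100:320,170:390],(550,550)))
E
```

```text
clock: 32.95
ee_pos: [0.4571, -0.3269, 0.2502]
eef_rot: [3.098, 0.078, 2.073]
ft_force: [-0.0, -0.3, 0.0]
finger_gap: 0.992
grasp_force: 0.0
clock: 34.15
ee_pos: [0.4791, -0.5908, 0.4011]
eef_rot: [-2.183, 0.703, 3.004]
ft_force: [1.3, -0.1, 0.5]
finger_gap: 0.996
grasp_force: 0.0
now [ 0.1911  0.3299  0.4826  2.1187  1.9821  0.5234 -0.1538]
T [[-0.44, 0.31, 0.04], [-0.48, 0.37, 0.02], [-0.52, 0.42, 0.01], [-0.55, 0.47, -0.01], [-0.59, 0.53, -0.02], [-0.61, 0.58, -0.03], [-0.64, 0.62, -0.05], [-0.66, 0.67, -0.06], [-0.67, 0.71, -0.06], [-0.69, 0.75, -0.07], [-0.69, 0.78, -0.08], [-0.7, 0.82, -0.08]]
R [[-0.14, -0.64, -0.56], [-0.21, -0.69, -0.52], [-0.28, -0.73, -0.47], [-0.35, -0.76, -0.43], [-0.41, -0.79, -0.38], [-0.47, -0.81, -0.34], [-0.54, -0.83, -0.29], [-0.59, -0.85, -0.25], [-0.65, -0.85, -0.21], [-0.7, -0.86, -0.17], [-0.75, -0.85, -0.14], [-0.8, -0.84, -0.11]]
  -> [ 0.66  0.4  -0.18  2.2   3.7   0.8  -0.98] plan [ 0.64  0.4  -0.15  2.2   3.71  0.8  -1.  ]
max [0.7  0.82 0.08 0.8  0.86 0.56]
tcp [[0.48, -0.59, 0.4], [0.57, -0.56, 0.41], [0.67, -0.46, 0.4], [0.71, -0.3, 0.39]]
```

View pics/b1.png

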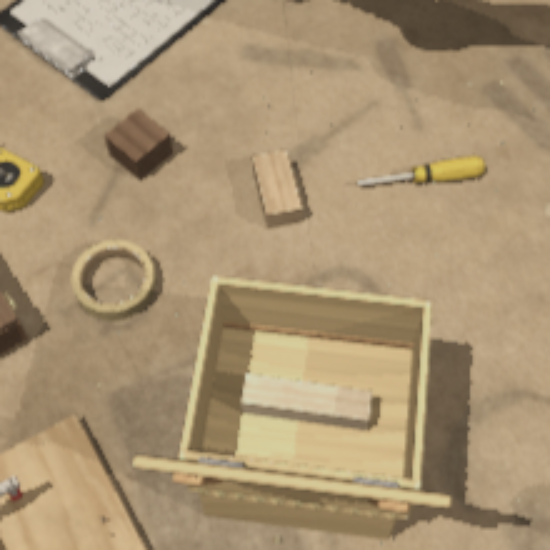

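The batten lies in the bin at (308,395) in the crop, the lid is still open, and everything else is in place. Back to the pedal.

```bash
python3 -m handwheel '{"gripper":[85,85,85,85,85,85,85,85,85,85,85,85],"translation":[[-0.44,0.31,0.04],[-0.48,0.37,0.02],[-0.52,0.42,0.01],[-0.55,0.47,-0.01],[-0.59,0.53,-0.02],[-0.61,0.58,-0.03],[-0.64,0.62,-0.05],[-0.66,0.67,-0.06],[-0.67,0.71,-0.06],[-0.69,0.75,-0.07],[-0.69,0.78,-0.08],[-0.7,0.82,-0.08]],"delta_rot":[[-0.14,-0.64,-0.56],[-0.21,-0.69,-0.52],[-0.28,-0.73,-0.47],[-0.35,-0.76,-0.43],[-0.41,-0.79,-0.38],[-0.47,-0.81,-0.34],[-0.54,-0.83,-0.29],[-0.59,-0.85,-0.25],[-0.65,-0.85,-0.21],[-0.7,-0.86,-0.17],[-0.75,-0.85,-0.14],[-0.8,-0.84,-0.11]]}'
cat > p5.py <<'E'
from plan import *
q=now()
P,R=pedal(.36,60);pre=P-.085*R.as_matrix()[:,2];R=R*FL
print(pre);to(pre,R);g,e=ik(pre,R,np.array([.7589,.8712,-.3122,2.3781,4.4996,.8338,-1.4156]),1e-3);print(g,e)
show(path([q,g],[13]),13)
E
python3 p5.py
```

```text
clock: 35.4
ee_pos: [0.7118, -0.3009, 0.3851]
eef_rot: [-1.925, 0.729, -1.887]
ft_force: [0.3, -0.1, 0.2]
finger_gap: 0.991
grasp_force: 0.0
now [ 0.6631  0.4031 -0.1829  2.1993  3.6952  0.7926 -0.9812]
[ 0.5323 -0.0064  0.0724]
t 35.4 at [ 0.7118 -0.3009  0.3851] rv [-8.8999 -1.3174  3.5565] d0 [ 1.0259 11.244  -2.8278] d1 [5.2455 8.0634 6.5532] F [ 0.3304 -0.1404  0.2297] gap 0.9912409951935959
[ 0.7163  0.8816 -0.325   2.3762  4.4406  0.8224 -1.3969] 5.5365890705427745e-08
T [[0.26, 0.97, 0.14], [0.25, 0.96, 0.14], [0.24, 0.95, 0.14], [0.24, 0.93, 0.14], [0.23, 0.92, 0.15], [0.22, 0.91, 0.15], [0.21, 0.9, 0.15], [0.2, 0.88, 0.15], [0.19, 0.87, 0.16], [0.18, 0.86, 0.16], [0.17, 0.84, 0.16], [0.16, 0.83, 0.16], [0.14, 0.82, 0.17]]
R [[-0.69, -0.07, 0.19], [-0.69, -0.07, 0.2], [-0.69, -0.08, 0.22], [-0.69, -0.09, 0.24], [-0.69, -0.09, 0.25], [-0.69, -0.1, 0.26], [-0.69, -0.11, 0.28], [-0.69, -0.12, 0.29], [-0.69, -0.13, 0.29], [-0.68, -0.14, 0.3], [-0.68, -0.15, 0.31], [-0.68, -0.16, 0.31], [-0.68, -0.17, 0.31]]
  -> [ 0.76  0.89 -0.39  2.37  4.44  0.77 -1.38] plan [ 0.72  0.88 -0.32  2.38  4.44  0.82 -1.4 ]
max [0.26 0.97 0.17 0.69 0.17 0.31]
tcp [[0.71, -0.3, 0.39], [0.69, -0.22, 0.25], [0.63, -0.12, 0.15], [0.55, -0.03, 0.08]]
```

```bash
python3 -m handwheel '{"gripper":[85,85,85,85,85,85,85,85,85,85,85,85],"translation":[[0.26,0.97,0.14],[0.25,0.96,0.14],[0.24,0.95,0.14],[0.24,0.93,0.14],[0.23,0.92,0.15],[0.22,0.91,0.15],[0.21,0.9,0.15],[0.2,0.88,0.15],[0.19,0.87,0.16],[0.18,0.86,0.16],[0.17,0.84,0.16],[0.16,0.83,0.16]],"delta_rot":[[-0.69,-0.07,0.19],[-0.69,-0.07,0.2],[-0.69,-0.08,0.22],[-0.69,-0.09,0.24],[-0.69,-0.09,0.25],[-0.69,-0.1,0.26],[-0.69,-0.11,0.28],[-0.69,-0.12,0.29],[-0.69,-0.13,0.29],[-0.68,-0.14,0.3],[-0.68,-0.15,0.31],[-0.68,-0.16,0.31]]}'
python3 -m handwheel '{"gripper":[85,85,85],"translation":[[0.14,0.82,0.17],[0,0,0],[0,0,0]],"delta_rot":[[-0.68,-0.17,0.31],[0,0,0],[0,0,0]]}'
python3 - <<'E'
from plan import *
# where the tool stood when last gripping, pedal down
P=np.array([.5761,.048,.0287]);R=Ro.from_euler('xyz',[-3.131,1.061,-2.228]);to(P,R);P,R=pedal(.36,60);to(P,R*FL)
E
```

```text
clock: 36.6
ee_pos: [0.5546, -0.0303, 0.0811]
eef_rot: [-3.02, 1.028, -2.177]
ft_force: [-0.8, -0.4, -0.0]
finger_gap: 0.995
grasp_force: 0.0
clock: 36.9
ee_pos: [0.5328, -0.0076, 0.0714]
eef_rot: [-3.141, 1.048, -2.237]
ft_force: [-0.2, -0.8, -0.2]
finger_gap: 0.996
grasp_force: 0.0
t 36.9 at [ 0.5328 -0.0076  0.0714] rv [ 0.0235 -0.121  -0.0419] d0 [0.0447 0.0089 2.0591] d1 [0.0708 0.0142 2.0583] F [-0.1914 -0.8372 -0.1648] gap 0.9963580408472218
t 36.9 at [ 0.5328 -0.0076  0.0714] rv [-0.0393  0.011  -0.0212] d0 [-0.0283  0.0372  2.1276] d1 [-0.0308  0.0283  2.1277] F [-0.1914 -0.8372 -0.1648] gap 0.9963580408472218
```

```bash
python3 -m handwheel '{"gripper":[85,85,85,85,85,85,85],"translation":[[0,0,0.35],[0,0,0.35],[0.02,0.02,0.35],[0.02,0,0.35],[0,0,0.35],[0,0,0.35],[0,0,0]],"delta_rot":[[0,0,0],[0,-0.06,0],[0,0,0],[0,0,0],[0,0,0],[0,0,0],[0,0,0]]}'
python3 -m handwheel '{"gripper":[60,45,40,40,40,40,40,40,40],"translation":[[0,0,0],[0,0,0],[0,0,0],[0,0,0],[0,0,0],[0,0,0],[0,0,0],[0,0,0],[0,0,0]],"delta_rot":[[0,0,0],[0,0,0],[0,0,0],[0,0,0],[0,0,0],[0,0,0],[0,0,0],[0,0,0],[0,0,0]]}'
python3 - <<'E'
from plan import *
now();P,R=pedal(.36,60);to(P,R*FL)
o=[]
for k in range(24):
    (a,b),(c,d)=pedal(.36-.015*k,60-.5*k),pedal(.36-.015*(k+1),59.5-.5*k);o.append((b*FL).inv().apply(c-a)/.04)
print(np.round(o,4).tolist())
E
```

```text
clock: 37.6
ee_pos: [0.5778, 0.0513, 0.0292]
eef_rot: [-3.137, 1.056, -2.231]
ft_force: [-0.3, 0.7, 0.8]
finger_gap: 0.995
grasp_force: 0.0
clock: 38.5
ee_pos: [0.576, 0.0482, 0.0292]
eef_rot: [-3.141, 1.055, -2.239]
ft_force: [-1.1, -5.9, 5.7]
finger_gap: 0.483
grasp_force: 49.3
now [ 0.6234  0.997  -0.4033  2.334   4.2128  0.7981 -1.24  ]
t 38.5 at [0.576  0.0482 0.0292] rv [-0.056   0.0767 -0.0286] d0 [-0.0591  0.0234  0.0723] d1 [-0.0598  0.0228  0.072 ] F [-1.1088 -5.8745  5.6644] gap 0.4832538528672272
[[-0.0358, 0.0, -0.0328], [-0.036, -0.0, -0.0326], [-0.0362, 0.0, -0.0323], [-0.0364, 0.0, -0.0321], [-0.0366, -0.0, -0.0318], [-0.0368, -0.0, -0.0316], [-0.037, 0.0, -0.0313], [-0.0372, -0.0, -0.0311], [-0.0374, 0.0, -0.0308], [-0.0376, 0.0, -0.0305], [-0.0378, 0.0, -0.0303], [-0.038, -0.0, -0.03], [-0.0381, 0.0, -0.0298], [-0.0383, -0.0, -0.0295], [-0.0385, 0.0, -0.0292], [-0.0387, 0.0, -0.029], [-0.0389, -0.0, -0.0287], [-0.0391, 0.0, -0.0285], [-0.0392, 0.0, -0.0282], [-0.0394, -0.0, -0.0279], [-0.0396, 0.0, -0.0277], [-0.0398, 0.0, -0.0274], [-0.0399, -0.0, -0.0271], [-0.0401, 0.0, -0.0268]]
```

```bash
python3 -m handwheel '{"gripper":[40,40,40,40,40,40,40,40,40,40,40,40],"translation":[[-0.036,0,-0.033],[-0.036,0,-0.033],[-0.036,0,-0.032],[-0.036,0,-0.032],[-0.037,0,-0.032],[-0.037,0,-0.032],[-0.037,0,-0.031],[-0.037,0,-0.031],[-0.037,0,-0.031],[-0.038,0,-0.031],[-0.038,0,-0.03],[-0.038,0,-0.03]],"delta_rot":[[0,0.083,0],[0,0.083,0],[0,0.083,0],[0,0.083,0],[0,0.083,0],[0,0.083,0],[0,0.083,0],[0,0.083,0],[0,0.083,0],[0,0.083,0],[0,0.083,0],[0,0.083,0]]}'
python3 -c "
from plan import *
P,R=pedal(.18,54);to(P,R*FL)"
```

```text
clock: 39.7
ee_pos: [0.574, 0.0459, 0.0517]
eef_rot: [3.142, 0.949, -2.238]
ft_force: [1.4, -7.7, -0.2]
finger_gap: 0.481
grasp_force: 49.1
t 39.7 at [0.574  0.0459 0.0517] rv [-0.0435  0.0603 -0.0319] d0 [-0.077   0.0193  0.056 ] d1 [-0.0774  0.0188  0.0556] F [ 1.4098 -7.7204 -0.1969] gap 0.4807293420805531
```

```bash
python3 -m handwheel '{"gripper":[40,40,40,40,40,40,40,40,40,40,40,40],"translation":[[-0.038,0,-0.03],[-0.038,0,-0.03],[-0.038,0,-0.029],[-0.039,0,-0.029],[-0.039,0,-0.029],[-0.039,0,-0.028],[-0.039,0,-0.028],[-0.039,0,-0.028],[-0.04,0,-0.028],[-0.04,0,-0.027],[-0.04,0,-0.027],[0,0,0]],"delta_rot":[[0,0.083,0],[0,0.083,0],[0,0.083,0],[0,0.083,0],[0,0.083,0],[0,0.083,0],[0,0.083,0],[0,0.083,0],[0,0.083,0],[0,0.083,0],[0,0.083,0],[0,0,0]]}'
python3 - <<'E'
from plan import *
from station import cams
P,R=pedal(0,48);to(P,R*FL)
print("first grip F was 6 N at z .0769")
E
```

```text
clock: 40.9
ee_pos: [0.5748, 0.0469, 0.0744]
eef_rot: [-3.139, 0.856, -2.235]
ft_force: [-1.1, -9.9, 6.7]
finger_gap: 0.481
grasp_force: 52.3
t 40.9 at [0.5748 0.0469 0.0744] rv [-0.045   0.1738 -0.0176] d0 [-0.0893  0.0183  0.0402] d1 [-0.09    0.0179  0.0387] F [-1.1239 -9.9418  6.742 ] gap 0.481199572004199
first grip F was 6 N at z .0769
```

```bash
python3 -m handwheel '{"gripper":[40,40,40,40,40,40],"translation":[[-0.02,0,-0.014],[-0.02,0,-0.014],[-0.02,0,-0.014],[-0.02,0,-0.014],[0,0,0],[0,0,0]],"delta_rot":[[0,0.042,0],[0,0.042,0],[0,0.042,0],[0,0,0],[0,0,0],[0,0,0]]}'
python3 - <<'E'
from h import *
from station import cams
F=pickle.load(open("f0.pkl","rb"))
s=cams.grab_frame('scene');pickle.dump(s,open('s9.pkl','wb'))
d=np.abs(s['pixels'].astype(int)-F['scene']['pixels']).max(2)[235:300,245:340]
print("lid region diff mean, 95%:",d.mean(),np.percentile(d,95))
E
```

```text
clock: 41.5
ee_pos: [0.5749, 0.0471, 0.0771]
eef_rot: [-3.141, 0.841, -2.237]
ft_force: [1.4, -7.3, 0.9]
finger_gap: 0.475
grasp_force: 49.4
lid region diff mean, 95%: 8.359352226720647 9.0
```

```bash
python3 -m handwheel '{"gripper":[40,40,40,40,40,40],"translation":[[-0.02,0,-0.014],[-0.02,0,-0.014],[-0.02,0,-0.014],[0,0,0],[0,0,0],[0,0,0]],"delta_rot":[[0,0,0],[0,0,0],[0,0,0],[0,0,0],[0,0,0],[0,0,0]]}'
python3 - <<'E'
from h import *
from station import cams
F=pickle.load(open("f0.pkl","rb"));a=pickle.load(open('s9.pkl','rb'))['pixels'];b=cams.grab_frame('scene')['pixels'];c=F['scene']['pixels']
for x in(a,b):
    d=np.abs(x.astype(int)-c).max(2)
    print((d[200:310,235:350]>25).sum(),[int(v) for v in (d[200:310,235:350]>25).sum(1)])
E
```

```text
clock: 42.15
ee_pos: [0.5747, 0.0469, 0.0776]
eef_rot: [3.14, 0.836, -2.239]
ft_force: [7.3, -1.4, -12.9]
finger_gap: 0.478
grasp_force: 42.1
553 [46, 41, 42, 49, 51, 51, 51, 53, 47, 39, 32, 26, 14, 9, 0, 0, 0, 0, 0, 0, 0, 0, 0, 0, 0, 0, 0, 0, 0, 0, 1, 1, 0, 0, 0, 0, 0, 0, 0, 0, 0, 0, 0, 0, 0, 0, 0, 0, 0, 0, 0, 0, 0, 0, 0, 0, 0, 0, 0, 0, 0, 0, 0, 0, 0, 0, 0, 0, 0, 0, 0, 0, 0, 0, 0, 0, 0, 0, 0, 0, 0, 0, 0, 0, 0, 0, 0, 0, 0, 0, 0, 0, 0, 0, 0, 0, 0, 0, 0, 0, 0, 0, 0, 0, 0, 0, 0, 0, 0, 0]
554 [45, 41, 42, 50, 51, 51, 50, 53, 47, 40, 32, 26, 13, 9, 0, 0, 0, 0, 0, 0, 0, 0, 0, 0, 1, 1, 0, 0, 0, 0, 1, 1, 0, 0, 0, 0, 0, 0, 0, 0, 0, 0, 0, 0, 0, 0, 0, 0, 0, 0, 0, 0, 0, 0, 0, 0, 0, 0, 0, 0, 0, 0, 0, 0, 0, 0, 0, 0, 0, 0, 0, 0, 0, 0, 0, 0, 0, 0, 0, 0, 0, 0, 0, 0, 0, 0, 0, 0, 0, 0, 0, 0, 0, 0, 0, 0, 0, 0, 0, 0, 0, 0, 0, 0, 0, 0, 0, 0, 0, 0]
```

The upper stop is reached: the force turned downward and the lid's pixels match the first picture. I'll release, back off and check.

```bash
python3 -m handwheel '{"gripper":[60,85,85,85,85,85,85,85,85,85,85,85],"translation":[[0.02,0,0.014],[0,0,0],[0,0,0],[0,0,0],[0,0,0],[0,0,-0.3],[0,0,-0.4],[0,0,-0.4],[0,0,-0.4],[0,0,-0.4],[0,0,0],[0,0,0]],"delta_rot":[[0,0,0],[0,0,0],[0,0,0],[0,0,0],[0,0,0],[0,0,0],[0,-0.15,0],[0,-0.15,0],[0,-0.15,0],[0,-0.15,0],[0,0,0],[0,0,0]]}'
python3 - <<'E'
from h import *
from station import cams,monitor
F=pickle.load(open("f0.pkl","rb"))
o=monitor.get_obs();print(o['qpos'],o['ft_force'])
for n,(y0,y1,x0,x1) in(("scene",(214,310,235,350)),("side",(160,245,225,325))):
    d=np.abs(cams.grab_frame(n)['pixels'].astype(int)-F[n]['pixels']).max(2)[y0:y1,x0:x1];print(n,(d>25).sum())
f=cams.grab_frame('wrist');T=M-.108*bx;T[2]=.085
p=proj(f,[T+a*.017*bx+b*.023*by+(.006-a*.003)*ez for a in(-1,1) for b in(-1,1)]);u,v=p.mean(0).astype(int);print(p.round().tolist());print(f['pixels'].max(2)[v-40:v+30:2,u])
E
```

```text
clock: 43.4
ee_pos: [0.5388, 0.0038, 0.1283]
eef_rot: [3.14, 0.905, -2.236]
ft_force: [-0.3, 0.0, -0.6]
finger_gap: 0.996
grasp_force: 0.0
[ 0.7473  0.685  -0.4901  2.368   4.5002  0.5749 -1.6689] [-0.3253  0.0114 -0.5684]
scene 0
side 857
[[241.0, 217.0], [305.0, 217.0], [245.0, 225.0], [301.0, 225.0]]
[ 55  53  54  55  54  55  55  56  54  56  57  65 124 136 138 139 140 135
 103  58  57  58  57 126 163 166 162 122 128 130 135 140 137 135 133]
```

```bash
python3 -c "
from station import r
print(r.job_done())"
```

```text
the job is handed in; nothing more can be done
None
```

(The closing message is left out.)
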